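# Unclip a tested board and hang it at the collar

### The arm

A 6-joint arm with a two-finger parallel gripper is mounted at the origin on the work surface. World frame = base frame: x ahead of the robot, y to its left, z up, the work surface at z = 0. Lengths are in mm, angles in rad, forces in N, time in s.
With the tool pointing down it reaches from about 300 to 775 mm from the base axis. Payload 14.6 kg.
Tool frame: the origin (TCP) lies midway between the tips of the shut fingers; the grasp point (between the pads) lies 19 mm behind it; y points along the fingers, z is the direction in which the jaws open and shut, and the axes are right-handed (so a half turn about y gives the same grasp; the last joint's range is limited). The gripper opens to 94 mm and grips with 3 to 60 N. Pads are 16 mm wide; open, the fingers measure 119 mm over their backs; the gripper's body (75 mm by 177 mm) begins 78 mm behind the grasp point.
Start: joints at [-1.289, 0.3, 1.521, -0, 1.321, -0.067], TCP at [187.966, -516.873, 205.446] pointing down, gripper open.
Joint ranges: [-3.03, 3.03], [-0.79, 2.21], [0.23, 2.52], [-1.04, 4.18], [0, 3.07], [-2.55, 2.55]. Speed limits (rad/s): [2.22, 2.22, 2.57, 3.14, 3.14, 3.14].

### API

Orientations are given as [roll, pitch, yaw] about the fixed x, y, z axes, in that order (R = Rz(yaw) Ry(pitch) Rx(roll)).
In Python, from cell import manip gives the robot as it stands.
- The arm moves only by the tool play_rows, never from a script. Its argument "series" is a list of rows, each a list of 3 entries, a list of its own where there are three numbers: the shift along the tool's x, y, z in m, then the turn about the tool's y in rad, then the closure, from 0 (fully open) to 1 (shut). In form: [[[dx, dy, dz], twist, grip], ...]. A call has 1 to 20 rows; each row is the pose to reach, as a shift and turn from the pose measured when the call began, along the tool's axes at that moment; what a row does not reach only later rows make up. A row lasts 1/10 s, in which the tool goes at most 50 mm and 8.59 degrees, less where a joint would pass 70% of its speed; a pose out of reach is approached as far as the arm can. A call with a gripper value outside its range is refused whole. The fingers move at their own pace and stop on an object; "squeeze" is the grip in N (left out, the last holds). Time passes only in rows, so rows that repeat a pose let the fingers close. It gives the time, the measured TCP pose, the force and the opening at its end, in the units of the state.
- manip.read_state(): the state, without advancing time (a new reading comes with each control period).
- manip.camera(name): name is "side" or "top" or "wrist"; returns the picture (480x640x3 uint8, red, green, blue); there is no depth.
- manip.camera_params(name): a dict with "K" (3x3 intrinsics, pixels), "rvec" (rotation vector, rad) and "tvec" (3), from world to camera coordinates, as OpenCV has them. Camera axes: x right, y down, z forward; pixel columns grow to the right and rows downward; lengths in mm; the calibration is good to about 2 mm. The wrist camera is an equidistant fisheye: a pixel r from the principal point sees the ray r / f radians off the axis. A picture is of the moment at which its call begins: read the wrist's pose just before it. camera_params takes no time and is no camera call; for the wrist camera it gives the pose at the moment of the call.
- manip.sign_off(): hands the job in, once; it reports no verdict.
The state is a dict: "clock": time; "joints": joint angles; "qd": joint speeds; "effort": joint torques, N m; "eef_pos": TCP position; "eef_rot": TCP orientation; "wrist_force": force on the tool from outside, world axes, zero at the start; "moment": the same for the moment, N m; "finger_gap": finger opening in mm.
Only numpy, scipy, OpenCV 4.12 (cv2) and the standard library are available. Lean on these libraries where they do the work, as an engineer would, in place of code of your own. Each camera call takes 0.05 s, during which the arm holds its last target. There are 200 camera calls.

### The job

Unclip the carrier with the green board from the leaning test rail: take it by its yellow tab and draw it straight out along its lean, against the spring catch, coming in at a slant because of the light bar above. Hook it over the bare end of the hanging rail, the part without the blue keeper strip above it, then slide it along under the strip until it just touches the red collar, without shifting the collar. Let go and leave it hanging straight there, at rest, and leave both blue boards clipped and the other things on the bench where they are.

Things in the scene. Friction and masses are not known exactly. Their poses are not given: they have to be found in the camera images.
- green: board carrier, 0.11-0.23 kg: plate in its own x-z plane, green board, yellow tab, steel hook. Axes: z up the carrier, x along its width, y across its thickness. Origin: underside of the foot, midway between its clip jaws. Frame x -20 to 84, z 0 to 78 mm, 8 mm thick, board parts 8.5 mm either side. At start z leans 35 to 38 deg from vertical to the station's -x (to the robot); x points away
- green_foot (a point): the green carrier's foot (= its origin), resting on the mount rail's top edge: two jaws 24 mm long down -z, 14 mm thick in y, straddle the 12 mm rail with 0.75 mm play each side. A ridge on the +x jaw is held under a spring catch, which yields to a pull of about 10 to 18 N along the carrier's +z and is passed after 10 mm. Draw out 26 mm or more along +z to clear the rail
- green_tab (a point): middle of the green carrier's yellow grip tab, carrier coordinates (-5, 0, 104) mm. Tab: 24 mm wide in the carrier's x, 10 mm thick in y (grip across y), z 78 to 116 mm; axes as the carrier's
- green_hook (a point): in the green carrier's hook, where the hanging rail's axis lies when it hangs; carrier coordinates (27, 0, 113) mm. Hook: inverted U of 6 mm bar, 14 mm wide in y, inner width 18 mm, stem at x 15 mm, mouth to the carrier's +x; tip's lower end at z 103 mm, so 25 mm free between tip and frame top (z 78), where the rail enters; crown top z 125 mm
- station: test station, fixed, turned about z, -x to the robot; origin under its grey base (x -65 to 125, y +-165, 16 mm high). A leaning 12 mm aluminium plate along y is the mount rail. Three carriers are clipped on it at y about -70, 0, 70 mm, in any order, each under an orange spring catch on its far side
- station_mid (a point): middle of the mount rail's top edge, 90 mm above the table, centre place; axes as station. The rail leans 35 deg to -x
- light_bar (a point): middle of the white light bar's underside, 283 mm above the table; bar 30 mm wide (x), 314 mm long (y), 23 mm high, above the carriers' tabs; end arms at y +-150 mm run back to posts 157 mm behind it (+x). Axes as station
- hangrail: hanging rail stand, fixed, turned about z; origin on the table under the rail's middle, y along the rail; grey base x -20 to 50, y +-185, 12 mm high; posts at the rail's ends, y +-165 mm
- rail_mid (a point): middle of the hanging rail, on its axis, 215 mm above the table; steel bar 12 mm across along y, -165 to 165 mm; axes as hangrail. Blue keeper strip, 10 mm wide, 4 mm thick, above it from y -170 to 5 mm, 12 mm free between rail and strip; bare from y 5 to 158 mm. The hook goes on from the rail's -x side, then down
- collar_mid (a point): middle of the red collar on the hanging rail under the keeper strip, y -60 to -120 mm from rail_mid; 24 mm across, 12 mm long, axes as hangrail. Held by friction, it slips if pushed with more than about 8 N. The hook touches it when green_hook is 13 mm from collar_mid along the rail (+y side)
- blue_a: board carrier of the same build as green but with a dark blue board; it stays clipped where it is
- blue_b: board carrier of the same build as green but with a dark blue board; it stays clipped where it is
- reel: white plastic component reel, 90 mm across, 16 mm high, flat on the mat; leave alone
- dispenser: white dispenser bottle with blue cap, 52 mm across, 110 mm high; leave alone
- tray: black divided parts tray, 100 x 140 x 30 mm; leave alone
- driver: red-handled screwdriver lying on the mat, 150 mm long; leave alone
- shield_can: small aluminium shield can, 40 x 30 x 8 mm; leave alone
- flux_jar: amber jar with black lid, 44 mm across, 45 mm high; leave alone
Not all that is in view belongs to the job. Leave any brown look-alike of the green alone.

How it is judged:
By the outcome, as a careful person would: the job done as asked, in the order asked, and still so for the second after the job is handed in, with the robot touching nothing.
It also fails if it takes over 69 s, if anything falls off the work surface, if the arm or the gripper's body presses on something with over 40 N, if the wrist force passes 120 N, or if a joint passes its speed limit or range.

## Working session

There is one attempt and no reset: what is moved stays moved. The work goes in short steps, Python scripts to look and compute and a tool call to move; the robot and the scene stay as the last step left them, time stands still between calls to the robot, and variables do not carry over. Pictures are saved under pics/ and viewed, about 8 in all and at most 12, crops included, and the job is handed in when it is done.

Besides the shell and the picture viewer there is one more tool, called after "Call:" as a command line: name --argument value ..., lists and objects as JSON in quotes. play_rows: Moves the arm, as the interface text tells. Its arguments: {"type":"object","properties":{"series":{"type":"array","items":{"type":"array"}},"squeeze":{"type":"number"}},"required":["series"]}

```bash
ls; mkdir -p pics
python3 - <<'E'
from cell import manip
import cv2,json
s=manip.read_state();print(s)
for n in ("side","top","wrist"):
    p=manip.camera_params(n);print(n,p)
    cv2.imwrite(f"pics/{n}0.png",manip.camera(n)[:,:,::-1])
E
```

```text
pics
{'clock': 0.0, 'joints': array([-1.28860751e+00,  3.00451099e-01,  1.52158012e+00,  2.38056375e-06,
        1.32073339e+00, -6.66359895e-02]), 'qd': array([ 0.0004279 ,  0.00043593,  0.00134569, -0.00062043, -0.00118225,
       -0.00016743]), 'effort': array([ 8.76952035e-04, -5.31806231e+01, -3.52738667e+01,  7.08495034e-02,
        2.44282099e-02, -1.36215681e-04]), 'eef_pos': array([ 187.88997849, -516.6225597 ,  204.89771904]), 'eef_rot': array([-1.57196553e+00,  8.03375195e-05, -2.79276848e+00]), 'wrist_force': array([-0.96313273, -0.42687006, -0.77647777]), 'moment': array([ 0.04990892, -0.05754131, -0.03013625]), 'finger_gap': 94.03172195529247}
side {'K': array([[531.82981547,   0.        , 309.68911447],
       [  0.        , 531.82981547, 242.38307264],
       [  0.        ,   0.        ,   1.        ]]), 'rvec': array([ 1.86052927, -1.27691153,  0.65631739]), 'tvec': array([-139.31259961,  459.39902804,  978.31062786])}
top {'K': array([[554.47286193,   0.        , 333.29155719],
       [  0.        , 554.47286193, 230.99828953],
       [  0.        ,   0.        ,   1.        ]]), 'rvec': array([ 2.13236375, -2.1571618 ,  0.11185434]), 'tvec': array([  64.54492224,  582.64720512, 1183.93964153])}
wrist {'K': array([[371.64829954,   0.        , 321.2109774 ],
       [  0.        , 371.64829954, 242.26158805],
       [  0.        ,   0.        ,   1.        ]]), 'rvec': array([-2.38929052,  1.67357999,  0.22601074]), 'tvec': array([-548.54978809,  -26.57704945,  391.9896068 ])}
```

View pics/side0.png

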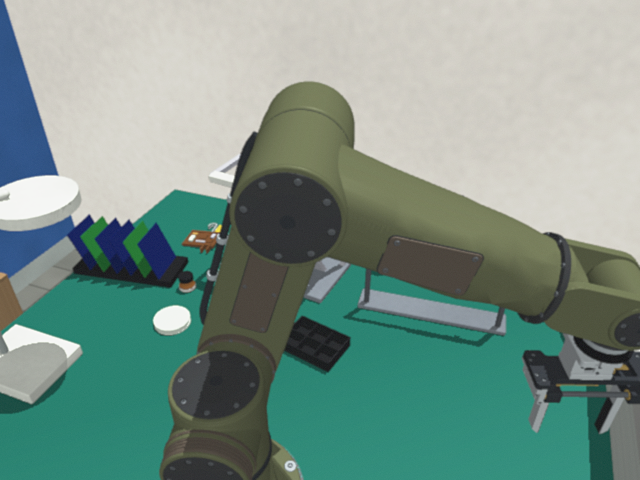

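View pics/top0.png

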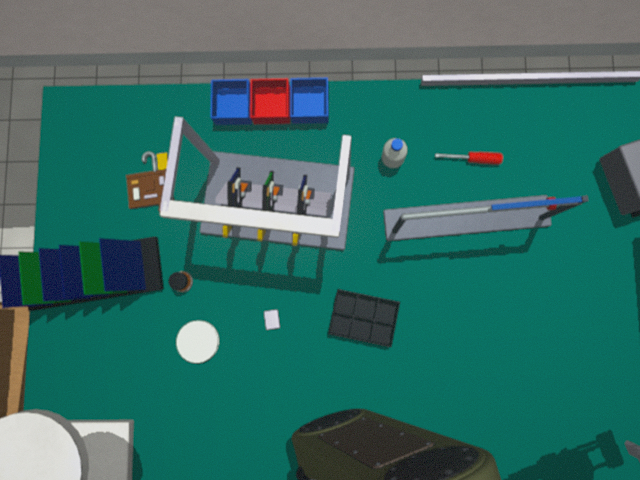

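The side view is mostly blocked by the arm. In the top view, the station's three carriers stand at about (237,190), (270,190) and (305,195). The hanging rail runs from (400,215) to (585,200). The brown look-alike at (148,188) is loose on the mat. The middle carrier seems to be the green one, so I'll enlarge it to check.

```bash
cat > h.py <<'E'
import numpy as np, cv2
from cell import manip
def P(n):
    p=manip.camera_params(n);return np.array(p['K']),cv2.Rodrigues(np.array(p['rvec'],float))[0],np.array(p['tvec'],float)
def ray(cam,u,v,fish=False):
    K,R,t=cam; d=np.array([(u-K[0,2])/K[0,0],(v-K[1,2])/K[1,1]])
    if fish:
        r=np.linalg.norm(d); d=np.array([*(np.sin(r)*d/max(r,1e-9)),np.cos(r)])
    else: d=np.array([*d,1.])
    d=R.T@d; return -R.T@t, d/np.linalg.norm(d)
def onz(cam,u,v,z,fish=False):
    c,d=ray(cam,u,v,fish); return c+d*(z-c[2])/d[2]
def proj(cam,X,fish=False):
    K,R,t=cam; x=R@np.asarray(X,float)+t
    if fish:
        th=np.arctan2(np.hypot(x[0],x[1]),x[2]); h=np.hypot(x[0],x[1]); q=x[:2]/max(h,1e-9)*th
    else: q=x[:2]/x[2]
    return np.array([K[0,0]*q[0]+K[0,2],K[1,1]*q[1]+K[1,2]])
E
python3 - <<'E'
from h import *
im=cv2.imread('pics/top0.png'); hsv=cv2.cvtColor(im,cv2.COLOR_BGR2HSV)
a=cv2.resize(im[110:255,155:355],None,fx=4,fy=4,interpolation=cv2.INTER_CUBIC)[:580]
b=cv2.resize(im[180:250,375:600],None,fx=3.5,fy=3.5,interpolation=cv2.INTER_CUBIC)
cv2.imwrite('pics/top0a.png',a)
T=P('top'); print('cam',-T[1].T@T[2])
def blobs(lo,hi,roi,mn=4):
    m=cv2.inRange(hsv,lo,hi); x0,y0,x1,y1=roi; n,l,s,c=cv2.connectedComponentsWithStats(m[y0:y1,x0:x1])
    return [(np.round(c[i]+[x0,y0],1),s[i,4],s[i,:4]+[x0,y0,0,0]) for i in range(1,n) if s[i,4]>=mn]
print('yellow',blobs((20,130,120),(35,255,255),(190,215,320,260)))
print('red',blobs((0,120,80),(6,255,255),(380,180,600,250)),blobs((172,120,80),(180,255,255),(380,180,600,250)))
print('blue',blobs((100,120,80),(125,255,255),(380,180,600,250)))
E
```

```text
cam [ 428.11569738   30.52774475 1249.45663945]
yellow [(array([224.9, 230.3]), np.int32(52), array([223, 225,   5,  12])), (array([259.7, 234. ]), np.int32(47), array([258, 229,   5,  11])), (array([294.8, 238.2]), np.int32(53), array([293, 233,   5,  12]))]
red [(array([551., 197.]), np.int32(5), array([549, 197,   5,   1])), (array([552.1, 207.3]), np.int32(21), array([548, 206,   8,   4]))] [(array([552. , 208.2]), np.int32(4), array([551, 208,   3,   2]))]
blue [(array([536.8, 202.8]), np.int32(484), array([492, 196,  90,  14]))]
```

View pics/top0a.png

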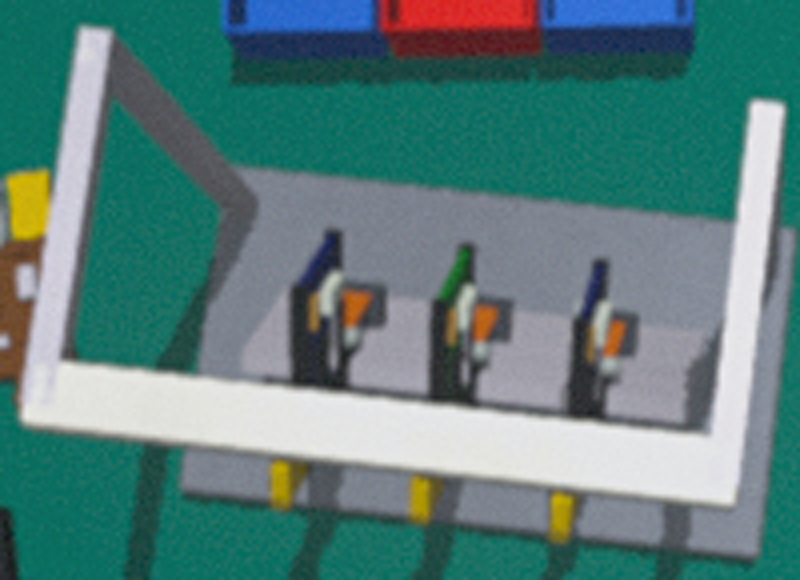

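The three carriers, left to right, are dark blue at (237,187), green at (270,185) and dark blue at (305,190). The middle one is the target: its board is green, it is clipped under an orange catch, and its tab tip is at (260,234). The brown look-alike lies loose on the mat. Next I'll work out the geometry.

Run:
```python
from h import *
np.set_printoptions(precision=1,suppress=True)
T=P('top'); im=cv2.imread('pics/top0.png'); hsv=cv2.cvtColor(im,cv2.COLOR_BGR2HSV)
# white light bar: fit its long edges
m=cv2.inRange(hsv,(0,0,195),(180,40,255))
top=[];bot=[]
for u in range(180,325,4):
    vs=np.where(m[190:245,u])[0]+190
    if len(vs)>5: top.append((u,vs.min()-.5)); bot.append((u,vs.max()+.5))
def ln(p,u):
    vx,vy,x,y=cv2.fitLine(np.array(p,np.float32),cv2.DIST_HUBER,0,.01,.01).ravel(); return y+(u-x)*vy/vx
for nm,p,z in(('back top',top,306),('front low(283)',bot,283),('front top(306)',bot,306)):
    a=onz(T,185,ln(p,185),z);b=onz(T,320,ln(p,320),z); print(nm,a,b,'yaw of +y',np.degrees(np.arctan2(-(a-b)[0],(a-b)[1])))
# bar ends corner guess, base corners at z=16
for q in((160.5,216),(338.8,235.7)): print('bar front corner',onz(T,*q,306),onz(T,*q,283))
for q in((201,233.5),(344,248.8),(354,168),(217,152)): print('base corner',onz(T,*q,16))
# tabs: centroids at tab tip height
for q in((224.9,230.3),(259.7,234),(294.8,238.2)): print('tab',onz(T,*q,178))
# blue strip
mb=cv2.inRange(hsv,(100,120,80),(125,255,255)); mb[:180]=0; mb[250:]=0; mb[:,:480]=0
ys,xs=np.where(mb); 
t=[(u,np.where(mb[:,u])[0].min()-.5) for u in range(500,575,3)]; b=[(u,np.where(mb[:,u])[0].max()+.5) for u in range(500,575,3)]
print('strip u',xs.min(),xs.max())
for nm,p,z in(('strip back',t,237),('strip front',b,237),('front233',b,233)):
    A=onz(T,xs.min()-.5,ln(p,xs.min()-.5),z);B=onz(T,xs.max()+.5,ln(p,xs.max()+.5),z);print(nm,A,B,np.linalg.norm(A-B),'yaw',np.degrees(np.arctan2(-(A-B)[0],(A-B)[1])))
print('collar low pix',onz(T,552,207.5,209))
for q in((387,240.5),(384.5,210),(549,226)): print('hr base',onz(T,*q,12))
W=P('wrist'); s=manip.read_state()
from scipy.spatial.transform import Rotation as R
Rt=R.from_euler('xyz',s['eef_rot']).as_matrix(); c=-W[1].T@W[2]
print('cam in tool',Rt.T@(c-s['eef_pos']),'axis',Rt.T@W[1][2],'camx',Rt.T@W[1][0]); print(Rt)
```

```text
back top [603.  309.1 306. ] [572.7  74.4 306. ] yaw of +y -7.364262772829555
front low(283) [579.2 315.2 283. ] [547.8  75.7 283. ] yaw of +y -7.468635822249513
front top(306) [575.6 308.5 306. ] [544.9  74.6 306. ] yaw of +y -7.46863582224954
bar front corner [579.2 351.3 306. ] [582.8 359.2 283. ]
bar front corner [540.8  42.4 306. ] [543.5  42.7 283. ]
base corner [584.4 356.7  16. ]
base corner [545.8  34.8  16. ]
base corner [730.    9.7  16. ]
base corner [772.6 323.6  16. ]
tab [569.6 266.9 178. ]
tab [561.4 198.5 178. ]
tab [552.2 129.8 178. ]
strip u 492 581
strip back [ 603.6 -238.4  237. ] [ 616.3 -403.2  237. ] 165.35804079225903 yaw 4.4100232436409685
strip front [ 593.6 -237.9  237. ] [ 606.7 -402.6  237. ] 165.20404688602324 yaw 4.529622605893868
front233 [ 594.3 -239.   233. ] [ 607.4 -404.3  233. ] 165.85673280045629 yaw 4.529622605893872
collar low pix [ 600.7 -358.8  209. ]
hr base [563.6 -61.8  12. ]
hr base [632.9 -57.7  12. ]
hr base [ 591.6 -423.4   12. ]
cam in tool [ -76.9 -179.1   -0.5] axis [ 0.3  1.  -0. ] camx [0. 0. 1.]
[[-0.9 -0.   0.3]
 [-0.3  0.  -0.9]
 [-0.  -1.  -0. ]]
```

View pics/wrist0.png

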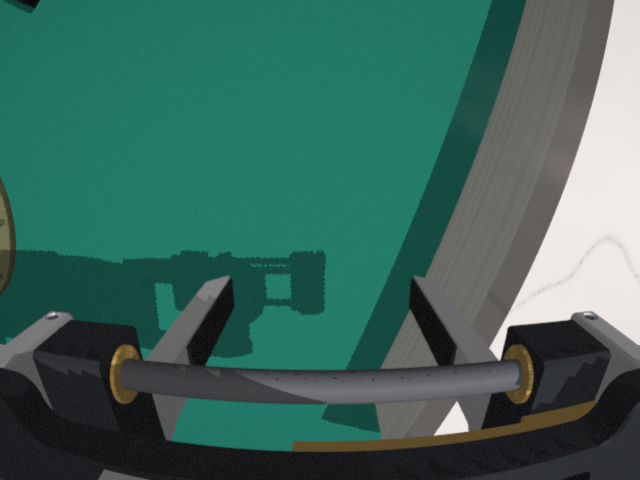

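The wrist view shows only the mat and the fingers. The light bar blocks a vertical tool: its underside is at z 283, directly over the tabs. I need a tilted tool, but the moves only give shifts and a twist about the finger axis. First I'll move clear and turn to the station's heading. Then I'll see how the arm behaves at the edge of its reach, where it may trade tilt for reach.

Call:
play_rows --series '[[[0,-0.05,0],-0.15,0],[[0,-0.1,0],-0.3,0],[[0,-0.15,0],-0.45,0],[[0,-0.195,0],-0.6,0],[[-0.567,-0.195,-0.296],-2.66,0],[[-0.567,-0.195,-0.296],-2.66,0],[[-0.567,-0.195,-0.296],-2.66,0],[[-0.567,-0.195,-0.296],-2.66,0],[[-0.567,-0.195,-0.296],-2.66,0],[[-0.567,-0.195,-0.296],-2.66,0],[[-0.567,-0.195,-0.296],-2.66,0],[[-0.567,-0.195,-0.296],-2.66,0],[[-0.567,-0.195,-0.296],-2.66,0],[[-0.567,-0.195,-0.296],-2.66,0],[[-0.567,-0.195,-0.296],-2.66,0],[[-0.567,-0.195,-0.296],-2.66,0],[[-0.567,-0.195,-0.296],-2.66,0],[[-0.567,-0.195,-0.296],-2.66,0],[[-0.567,-0.195,-0.296],-2.66,0],[[-0.567,-0.195,-0.296],-2.66,0]]'

```text
clock: 2.15
eef_pos: [619.4, -45.3, 400.3]
eef_rot: [-1.57, 0.001, -0.137]
wrist_force: [0.1, 0.4, 0.6]
finger_gap: 94.2
```

Call:
play_rows --series '[[[0.05,0,0],0,0.45],[[0.1,0,0],0,0.45],[[0.15,0,0],0,0.45],[[0.2,0,0],0,0.45],[[0.25,0,0],0,0.45],[[0.3,0,0],0,0.45]]'

```text
clock: 2.75
eef_pos: [766.0, -70.4, 355.0]
eef_rot: [-1.569, -0.027, -0.141]
wrist_force: [-0.9, 0.8, 0.7]
finger_gap: 52.5
```

Run:
```python
from h import *
np.set_printoptions(precision=3,suppress=True)
s=manip.read_state(); print(s['clock'],s['joints'],s['eef_pos'],s['eef_rot'],s['finger_gap'])
```

```text
2.75 [-0.14   0.913  0.237  0.002  1.964 -1.569] [765.965 -70.392 354.989] [-1.569 -0.027 -0.141] 52.496400947150214
```

Call:
play_rows --series '[[[0.8,-0.6,0],0,0.45],[[0.8,-0.6,0],0,0.45],[[0.8,-0.6,0],0,0.45],[[0.8,-0.6,0],0,0.45],[[0.8,-0.6,0],0,0.45],[[0.8,-0.6,0],0,0.45],[[0.8,-0.6,0],0,0.45],[[0.8,-0.6,0],0,0.45]]'

```text
clock: 3.55
eef_pos: [748.1, -79.0, 400.2]
eef_rot: [-1.568, -0.058, -0.141]
wrist_force: [-0.1, 0.2, -1.3]
finger_gap: 51.7
```

Run:
```python
from h import *
np.set_printoptions(precision=3,suppress=True)
s=manip.read_state(); print(s['clock'],s['joints'],s['eef_pos'],s['eef_rot'],s['finger_gap'])
```

```text
3.55 [-0.155  0.855  0.235  0.004  1.994 -1.584] [748.073 -78.965 400.167] [-1.568 -0.058 -0.141] 51.70770632028283
```

Pushing against the reach limit does tilt the tool outward, by about 0.03 rad per call. The tilt carries over because each call starts from the measured pose. I'll test which pushes build it up fastest.

Call:
play_rows --series '[[[0.9,-0.45,0],0,0.45]]'

```text
clock: 3.65
eef_pos: [754.6, -81.2, 402.4]
eef_rot: [-1.567, -0.086, -0.141]
wrist_force: [-0.2, -1.0, -0.0]
finger_gap: 51.5
```

Call:
play_rows --series '[[[0.9,-0.45,0],0,0.45]]'

```text
clock: 3.75
eef_pos: [761.1, -83.4, 405.2]
eef_rot: [-1.566, -0.116, -0.141]
wrist_force: [0.4, -0.5, -0.3]
finger_gap: 51.5
```

Call:
play_rows --series '[[[0.9,-0.45,0],0,0.45],[[0.9,-0.45,0],0,0.45],[[0.9,-0.45,0],0,0.45]]'

```text
clock: 4.05
eef_pos: [766.0, -87.7, 411.9]
eef_rot: [-1.565, -0.149, -0.141]
wrist_force: [0.2, -0.1, 0.4]
finger_gap: 51.7
```

Call:
play_rows --series '[[[0.9,0,0],0,0.45],[[0.9,0,0],0,0.45]]'

```text
clock: 4.25
eef_pos: [791.6, -93.0, 384.0]
eef_rot: [-1.564, -0.18, -0.141]
wrist_force: [0.3, -0.2, 0.6]
finger_gap: 51.7
```

Run:
```python
from h import *
np.set_printoptions(precision=3,suppress=True)
s=manip.read_state(); print(s['clock'],s['joints'],s['eef_pos'],s['eef_rot'],s['finger_gap'])
```

```text
4.25 [-0.167  0.882  0.236  0.012  1.844 -1.593] [791.551 -92.994 383.991] [-1.564 -0.18  -0.141] 51.70593676795339
```

Single-row radial pushes gain 0.03 rad each, with the heading unchanged. About 15 more should reach the carrier's lean of about 0.63.

Call:
play_rows --series '[[[0.9,-0.25,0],0,0.45]]'

```text
clock: 4.35
eef_pos: [800.0, -95.1, 380.4]
eef_rot: [-1.563, -0.203, -0.141]
wrist_force: [0.2, -0.9, -0.2]
finger_gap: 51.4
```

Call:
play_rows --series '[[[0.9,-0.25,0],0,0.45]]'

```text
clock: 4.45
eef_pos: [806.5, -96.9, 383.8]
eef_rot: [-1.562, -0.231, -0.142]
wrist_force: [-0.6, 0.3, 0.6]
finger_gap: 51.5
```

Call:
play_rows --series '[[[0.9,-0.2,0],0,0.45]]'

```text
clock: 4.55
eef_pos: [814.2, -98.9, 386.1]
eef_rot: [-1.562, -0.262, -0.142]
wrist_force: [-0.5, -0.1, 0.7]
finger_gap: 51.9
```

Call:
play_rows --series '[[[0.9,-0.2,0],0,0.45]]'

```text
clock: 4.65
eef_pos: [822.0, -100.8, 388.5]
eef_rot: [-1.561, -0.293, -0.142]
wrist_force: [0.4, 0.5, 0.5]
finger_gap: 51.6
```

Call:
play_rows --series '[[[0.9,-0.15,0],0,0.45]]'

```text
clock: 4.75
eef_pos: [830.4, -102.7, 390.4]
eef_rot: [-1.56, -0.324, -0.143]
wrist_force: [0.2, -1.0, 0.2]
finger_gap: 51.9
```

Call:
play_rows --series '[[[0.9,-0.15,0],0,0.45]]'

```text
clock: 4.85
eef_pos: [838.3, -104.6, 393.0]
eef_rot: [-1.56, -0.356, -0.143]
wrist_force: [-0.6, 0.1, -0.3]
finger_gap: 51.7
```

Call:
play_rows --series '[[[0.9,-0.1,0],0,0.45]]'

```text
clock: 4.95
eef_pos: [846.6, -106.4, 395.4]
eef_rot: [-1.559, -0.388, -0.143]
wrist_force: [-0.0, -0.3, -0.2]
finger_gap: 51.6
```

Call:
play_rows --series '[[[0.9,-0.1,0],0,0.45]]'

```text
clock: 5.05
eef_pos: [854.3, -108.1, 398.5]
eef_rot: [-1.558, -0.419, -0.144]
wrist_force: [0.3, -0.3, -0.6]
finger_gap: 51.9
```

Call:
play_rows --series '[[[0.9,-0.05,0],0,0.45]]'

```text
clock: 5.15
eef_pos: [862.5, -109.9, 401.4]
eef_rot: [-1.558, -0.451, -0.144]
wrist_force: [0.5, -0.8, -0.3]
finger_gap: 51.5
```

Call:
play_rows --series '[[[0.9,0,0],0,0.45]]'

```text
clock: 5.25
eef_pos: [871.3, -111.8, 403.1]
eef_rot: [-1.557, -0.483, -0.145]
wrist_force: [0.9, 0.1, 0.6]
finger_gap: 52.0
```

Run:
```python
from h import *
np.set_printoptions(precision=3,suppress=True)
s=manip.read_state(); print(s['clock'],s['joints'],s['eef_pos'],s['eef_rot'],s['finger_gap'])
```

```text
5.25 [-0.178  0.892  0.235  0.029  1.532 -1.602] [ 871.295 -111.774  403.13 ] [-1.557 -0.483 -0.145] 52.047625550099376
```

Call:
play_rows --series '[[[0.9,0,0],-0.02,0.45]]'

```text
clock: 5.35
eef_pos: [879.4, -113.5, 405.8]
eef_rot: [-1.568, -0.515, -0.122]
wrist_force: [-0.3, -0.2, -0.1]
finger_gap: 51.6
```

Call:
play_rows --series '[[[0.9,0.05,0],0,0.45]]'

```text
clock: 5.45
eef_pos: [887.9, -114.3, 408.3]
eef_rot: [-1.569, -0.547, -0.121]
wrist_force: [0.2, -0.6, -0.6]
finger_gap: 52.1
```

Call:
play_rows --series '[[[0.9,0.05,0],0,0.45]]'

```text
clock: 5.55
eef_pos: [895.8, -114.9, 411.5]
eef_rot: [-1.569, -0.578, -0.122]
wrist_force: [0.8, 0.2, -0.0]
finger_gap: 51.7
```

Call:
play_rows --series '[[[0.9,0.1,0],0,0.45]]'

```text
clock: 5.65
eef_pos: [903.9, -115.6, 414.5]
eef_rot: [-1.569, -0.61, -0.122]
wrist_force: [-0.5, 0.2, -0.8]
finger_gap: 51.2
```

Call:
play_rows --series '[[[0.9,0.1,0],0,0.45]]'

```text
clock: 5.75
eef_pos: [911.4, -116.2, 418.2]
eef_rot: [-1.569, -0.641, -0.122]
wrist_force: [-0.9, -0.9, 0.1]
finger_gap: 51.9
```

Run:
```python
from h import *
from scipy.spatial.transform import Rotation as R
np.set_printoptions(precision=3,suppress=True)
s=manip.read_state(); print(s['clock'],s['joints'],s['eef_pos'],s['eef_rot'],s['finger_gap'])
M=R.from_euler('xyz',s['eef_rot']).as_matrix();print(M)
cv2.imwrite('pics/side1.png',manip.camera('side')[:,:,::-1])
```

```text
5.75 [-0.177  0.902  0.236  0.035  1.364 -1.622] [ 911.382 -116.221  418.249] [-1.569 -0.641 -0.122] 51.8687523868621
[[ 0.796  0.594  0.12 ]
 [-0.097 -0.071  0.993]
 [ 0.598 -0.801  0.001]]
```

Tilt is now 36.7° and heading -7.0°, which match the carrier. Next I'll move back over the bench to a view pose about 130 mm short of the tab along its lean line.

Call:
play_rows --series '[[[-0.357,-0.268,0.268],0,0.45],[[-0.357,-0.268,0.268],0,0.45],[[-0.357,-0.268,0.268],0,0.45],[[-0.357,-0.268,0.268],0,0.45],[[-0.357,-0.268,0.268],0,0.45],[[-0.357,-0.268,0.268],0,0.45],[[-0.357,-0.268,0.268],0,0.45],[[-0.357,-0.268,0.268],0,0.45],[[-0.357,-0.268,0.268],0,0.45],[[-0.357,-0.268,0.268],0,0.45],[[-0.357,-0.268,0.268],0,0.45],[[-0.357,-0.268,0.268],0,0.45],[[-0.357,-0.268,0.268],0,0.45],[[-0.452,-0.141,0.268],0,0.45],[[-0.452,-0.141,0.268],0,0.45],[[-0.452,-0.141,0.268],0,0.45],[[-0.452,-0.141,0.268],0,0.45],[[-0.452,-0.141,0.268],0,0.45]]'

```text
clock: 7.6
eef_pos: [501.6, 203.3, 260.8]
eef_rot: [-1.571, -0.642, -0.122]
wrist_force: [0.7, -0.1, 1.1]
finger_gap: 51.9
```

Run:
```python
from h import *
from scipy.spatial.transform import Rotation as R
np.set_printoptions(precision=3,suppress=True)
s=manip.read_state(); print(s['clock'],s['joints'],s['eef_pos'],s['eef_rot'],s['finger_gap'])
W=P('wrist'); im=manip.camera('wrist'); cv2.imwrite('pics/wrist1.png',im[:,:,::-1]); cv2.imwrite('pics/side2.png',manip.camera('side')[:,:,::-1]); np.savez('w1.npz',K=W[0],R=W[1],t=W[2])
hsv=cv2.cvtColor(im,cv2.COLOR_RGB2HSV); m=cv2.inRange(hsv,(20,130,100),(35,255,255))
n,l,st,c=cv2.connectedComponentsWithStats(m)
for i in range(1,n):
    if st[i,4]>80: print(c[i],st[i])
M=R.from_euler('xyz',s['eef_rot']).as_matrix();print(M)
print('pred tab',proj(W,(565.7,196.3,170.6),True))
```

```text
7.6 [ 0.489 -0.027  1.889 -0.502  0.796 -0.693] [501.601 203.28  260.841] [-1.571 -0.642 -0.122] 51.87106276140419
[501.401 221.595] [493 213  18  18 247]
[241.367 234.734] [232 216  20  38 646]
[324.666 236.416] [319 216  13  40 449]
[406.88  235.563] [396 217  22  38 673]
[200.821 382.312] [193 352  21  62 464]
[441.471 367.996] [430 352  20  38 255]
[441.015 402.949] [431 391  19  23 198]
[384.599 438.356] [ 193  416  343   35 2791]
[[ 0.795  0.594  0.121]
 [-0.097 -0.072  0.993]
 [ 0.599 -0.801  0.   ]]
pred tab [321.184 236.143]
```

View pics/wrist1.png

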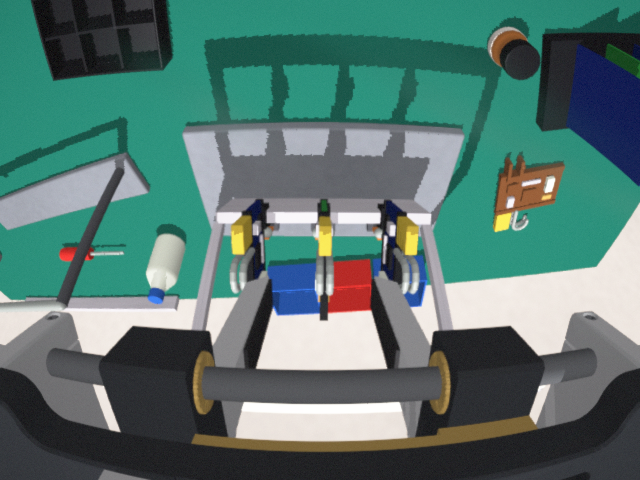

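The wrist view shows three yellow tabs, at (241,235), (325,236) and (407,236). The middle one is the green board's and lies within 4 px of my prediction. I'll check the depth using the tab's corners.

Run:
```python
from h import *
np.set_printoptions(precision=1,suppress=True)
d=np.load('w1.npz');W=(d['K'],d['R'],d['t'])
im=cv2.imread('pics/wrist1.png'); hsv=cv2.cvtColor(im,cv2.COLOR_BGR2HSV)
print('v-profile V at u=325',hsv[212:262:2,325,2], hsv[212:262:2,325,1])
yaw=-0.126
xs=np.array([np.cos(yaw),np.sin(yaw),0]);ys=np.array([-np.sin(yaw),np.cos(yaw),0]);z=np.array([0,0,1.])
for lean in(36.,37.5):
  a=np.radians(lean);xc=np.cos(a)*xs+np.sin(a)*z;zc=-np.sin(a)*xs+np.cos(a)*z
  tab=np.array([566.0,199.0,170.6])
  for dx,dz in((-12,-26),(-12,12),(12,12)): print(lean,dx,dz,proj(W,tab+dx*xc+dz*zc,True))
  print('foot',tab+5*xc-104*zc)
b=cv2.resize(im[150:330,235:415],None,fx=3.3,fy=3.3,interpolation=cv2.INTER_CUBIC)
cv2.imwrite('pics/w1crop.png',b)
```

```text
v-profile V at u=325 [ 24  37  84 146 148 149 147 186 205 201 203 221 249 250 250 250 250 250
 250 250 250 248 116  62  58] [ 74  21 149 173 177 175 173 175 175 180 175 174 164 165 164 162 165 164
 162 162 162 166 114   8   4]
36.0 -12 -26 [324.2 214.9]
36.0 -12 12 [324.8 225.1]
36.0 12 12 [324.7 254.9]
foot [630.7 190.8  89.4]
37.5 -12 -26 [324.2 215.6]
37.5 -12 12 [324.8 224.6]
37.5 12 12 [324.7 254.6]
foot [632.7 190.5  91.1]
```

View pics/w1crop.png

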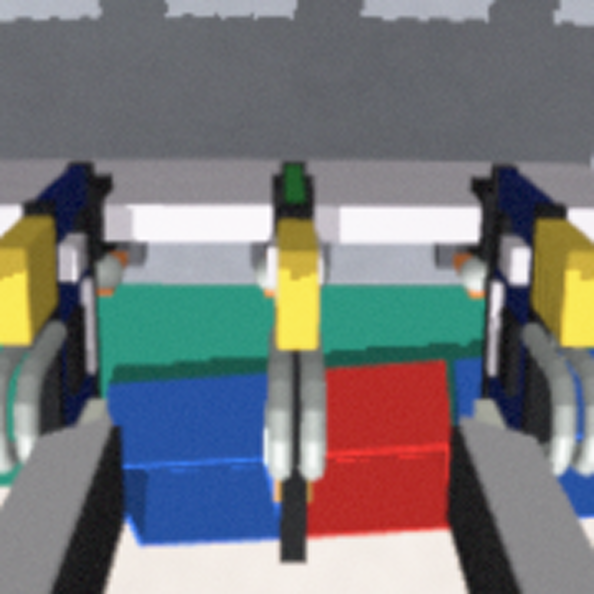

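The corners agree with the model: rows 216, 226 and 255 seen against 215, 225 and 255 predicted. The implied foot height is 89–91 mm against 90 expected. The crop also shows the green board behind the middle tab. I'm approaching along the lean and closing.

Call:
play_rows --series '[[[-0.002,0.04,0.003],0,0.45],[[-0.002,0.07,0.003],0,0.45],[[-0.002,0.09,0.003],0,0.45],[[-0.002,0.11,0.003],0,0.45],[[-0.002,0.122,0.003],0,0.45],[[-0.002,0.129,0.003],0,0.45],[[-0.002,0.129,0.003],0,0.45],[[-0.002,0.129,0.003],0,0.7],[[-0.002,0.129,0.003],0,0.75],[[-0.002,0.129,0.003],0,0.78],[[-0.002,0.129,0.003],0,0.8]]' --squeeze 8

```text
clock: 8.8
eef_pos: [578.1, 198.1, 159.8]
eef_rot: [-1.567, -0.646, -0.123]
wrist_force: [0.3, -0.3, 0.4]
finger_gap: 23.3
```

Run:
```python
from h import *
np.set_printoptions(precision=3,suppress=True)
s=manip.read_state(); print(s['clock'],s['joints'],s['eef_pos'],s['eef_rot'],s['finger_gap'],s['wrist_force'])
W=P('wrist'); im=manip.camera('wrist'); 
b=cv2.resize(im[200:440,200:440,::-1],None,fx=2.4,fy=2.4,interpolation=cv2.INTER_CUBIC);cv2.imwrite('pics/w2crop.png',b)
```

```text
8.8 [ 0.403  0.238  1.853 -0.604  0.555 -0.607] [578.121 198.111 159.759] [-1.567 -0.646 -0.123] 23.293734795334515 [ 0.32  -0.285  0.446]
```

View pics/w2crop.png

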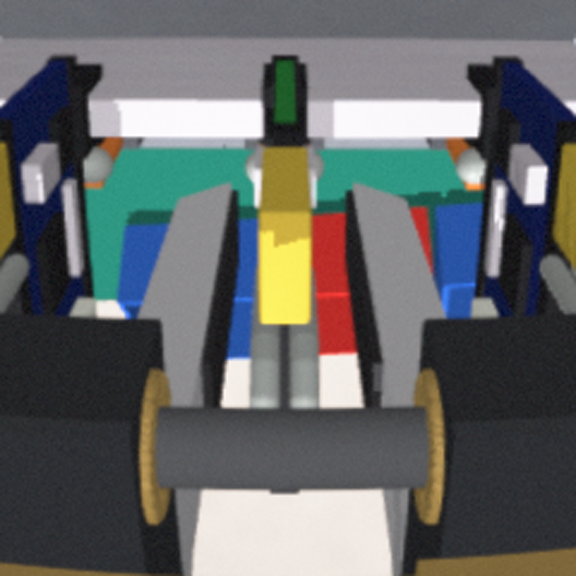

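The tab sits centred between the fingers to within about 1 mm. I'll nudge by that amount, close and squeeze.

Call:
play_rows --series '[[[-0.002,0.002,-0.001],0,0.8],[[-0.002,0.002,-0.001],0,0.88],[[-0.002,0.002,-0.001],0,0.9],[[-0.002,0.002,-0.001],0,0.92],[[-0.002,0.002,-0.001],0,1],[[-0.002,0.002,-0.001],0,1]]' --squeeze 8

```text
clock: 9.45
eef_pos: [577.6, 197.1, 156.7]
eef_rot: [-1.567, -0.646, -0.123]
wrist_force: [0.1, 0.3, -0.6]
finger_gap: 10.1
```

Call:
play_rows --series '[[[0,0,0],0,1],[[0,0,0],0,1],[[0,0,0],0,1]]' --squeeze 50

```text
clock: 9.75
eef_pos: [577.6, 197.1, 156.7]
eef_rot: [-1.567, -0.646, -0.123]
wrist_force: [-0.2, -0.9, -0.7]
finger_gap: 10.0
```

Run:
```python
from h import *
np.set_printoptions(precision=3,suppress=True)
s=manip.read_state(); print(s['clock'],s['joints'],s['eef_pos'],s['eef_rot'],s['finger_gap'],s['wrist_force'],s['moment'])
```

```text
9.75 [ 0.401  0.24   1.857 -0.61   0.548 -0.601] [577.569 197.091 156.734] [-1.567 -0.646 -0.123] 10.007658332487603 [-0.151 -0.914 -0.656] [ 0.072  0.237 -0.063]
```

Gripped at 10.0 mm with almost no side load. Drawing out slowly along the lean.

Call:
play_rows --series '[[[0,-0.003,0],0,1],[[0,-0.006,0],0,1],[[0,-0.009,0],0,1],[[0,-0.012,0],0,1],[[0,-0.015,0],0,1]]'

```text
clock: 10.25
eef_pos: [568.5, 198.2, 169.0]
eef_rot: [-1.567, -0.646, -0.123]
wrist_force: [0.6, 0.2, -0.5]
finger_gap: 10.0
```

Call:
play_rows --series '[[[0,-0.004,0],0,1],[[0,-0.008,0],0,1],[[0,-0.012,0],0,1],[[0,-0.016,0],0,1],[[0,-0.02,0],0,1],[[0,-0.025,0],0,1],[[0,-0.03,0],0,1],[[0,-0.03,0],0,1]]'

```text
clock: 11.05
eef_pos: [550.4, 200.5, 193.7]
eef_rot: [-1.567, -0.647, -0.123]
wrist_force: [-0.4, 1.0, -1.6]
finger_gap: 9.7
```

Run:
```python
from h import *
np.set_printoptions(precision=3,suppress=True)
s=manip.read_state(); print(s['clock'],s['joints'],s['eef_pos'],s['eef_rot'],s['finger_gap'],s['wrist_force'],s['moment'])
W=P('wrist'); im=manip.camera('wrist'); 
b=cv2.resize(im[180:420,200:440,::-1],None,fx=2.4,fy=2.4,interpolation=cv2.INTER_CUBIC);cv2.imwrite('pics/w3crop.png',b)
```

```text
11.05 [ 0.432  0.141  1.88  -0.566  0.626 -0.636] [550.425 200.494 193.653] [-1.567 -0.647 -0.123] 9.734410564042093 [-0.408  1.047 -1.587] [0.088 0.394 0.03 ]
```

View pics/w3crop.png

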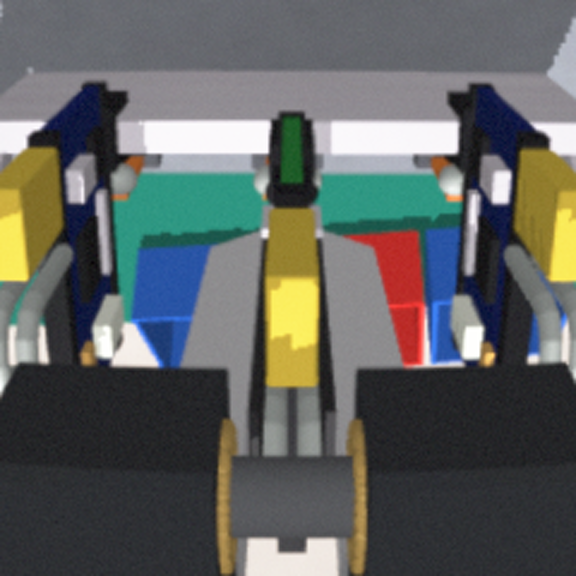

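The view confirms the carrier came out with the tool: both blue tabs stayed back, and 46 mm was drawn against the 26 needed. Next I'll back out under the bar and raise it. The tilt axis then has to turn from -7° to the rail's heading of about +4.5°, by the same reach-limit pushes to the arm's left, high above everything.

Call:
play_rows --series '[[[-0.022,-0.017,0],0,1],[[-0.055,-0.041,0],0,1],[[-0.088,-0.066,0],0,1],[[-0.088,-0.066,0],0,1],[[-0.06,-0.105,0],0,1],[[-0.03,-0.14,0],0,1],[[0.0,-0.18,0],0,1],[[0.03,-0.22,0],0,1],[[0.06,-0.26,0],0,1],[[0.09,-0.3,0],0,1],[[0.111,-0.329,0],0,1],[[0.13,-0.328,0.04],0,1],[[0.147,-0.326,0.08],0,1],[[0.165,-0.324,0.12],0,1],[[0.182,-0.322,0.16],0,1],[[0.2,-0.32,0.2],0,1],[[0.217,-0.32,0.24],0,1],[[0.235,-0.319,0.28],0,1],[[0.253,-0.317,0.324],0,1],[[0.253,-0.317,0.324],0,1]]'

```text
clock: 13.1
eef_pos: [582.0, 497.2, 558.9]
eef_rot: [-1.566, -0.657, -0.111]
wrist_force: [0.7, 1.3, -3.5]
finger_gap: 9.6
```

Run:
```python
from h import *
from scipy.spatial.transform import Rotation as R
np.set_printoptions(precision=3,suppress=True)
s=manip.read_state(); print(s['clock'],s['joints'],s['eef_pos'],s['eef_rot'],s['finger_gap'],s['wrist_force'],s['moment'])
M=R.from_euler('xyz',s['eef_rot']).as_matrix();print(M)
for n in('side','top'): cv2.imwrite(f'pics/{n}3.png',manip.camera(n)[:,:,::-1])
im=cv2.imread('pics/top3.png'); hsv=cv2.cvtColor(im,cv2.COLOR_BGR2HSV);T=P('top')
mb=cv2.inRange(hsv,(95,80,40),(130,255,255)); mb[:180]=0; mb[225:]=0; mb[:,:480]=0
ys,xs=np.where(mb); print('strip u',xs.min(),xs.max())
for u in (xs.min(),xs.max()):print(u,ys[xs==u])
# collar reds
mr=cv2.inRange(hsv,(0,100,60),(8,255,255))|cv2.inRange(hsv,(170,100,60),(180,255,255)); mr[:185]=0;mr[222:]=0;mr[:,:500]=0
print([tuple(p) for p in np.argwhere(mr)[:,::-1].tolist()])
# bare rail edges
g=cv2.cvtColor(im,cv2.COLOR_BGR2GRAY)
for u in(420,440,460,480):print(u,g[198:232,u])
```

```text
13.1 [ 0.833  0.703  0.243 -0.523  1.74  -0.84 ] [582.029 497.16  558.898] [-1.566 -0.657 -0.111] 9.630842709644746 [ 0.686  1.263 -3.537] [0.138 0.402 0.048]
[[ 0.787  0.608  0.108]
 [-0.087 -0.063  0.994]
 [ 0.611 -0.792  0.004]]
strip u 491 582
491 [205 206 207]
582 [196 200 201 202]
[(549, 197), (550, 197), (551, 197), (552, 197), (553, 197), (548, 198), (549, 198), (550, 198), (551, 198), (552, 198), (553, 198), (551, 205), (552, 205), (553, 205), (554, 205), (555, 205), (556, 205), (549, 206), (550, 206), (551, 206), (552, 206), (553, 206), (554, 206), (555, 206), (556, 206), (548, 207), (549, 207), (550, 207), (551, 207), (552, 207), (553, 207), (554, 207), (555, 207), (556, 207), (548, 208), (549, 208), (550, 208), (551, 208), (552, 208), (553, 208), (554, 208), (555, 208), (549, 209), (550, 209), (551, 209), (552, 209), (553, 209), (554, 209), (555, 209)]
420 [ 81  80  82  79  84  91  78  95 111 129 147 141 140 136 135 160 180 175
 148 121 112 133 142 138 141 140 138 136 137 139 142 140 139 137]
440 [ 82  84  82  85  80  81  98 127 140 140 135 136 141 157 182 176 151 124
 110 122 138 139 141 136 136 135 136 136 137 141 142 136 136 137]
460 [ 84  81  86  84  98 115 136 141 142 139 134 148 178 179 154 126 111 121
 138 140 139 136 139 136 137 135 135 134 135 134 137 133 138 133]
480 [ 85  77  91 111 124 135 129 134 130 139 173 180 163 131 110 117 130 126
 133 132 135 129 131 130 132 132 130 132 133 128 135 130 127 101]
```

The arm is already at its reach limit here. I'll push along the radial in single-row calls to swing the finger axis toward +y.

Call:
play_rows --series '[[[0.65,-0.2,0.65],0,1]]'

```text
clock: 13.3
eef_pos: [583.4, 499.2, 577.5]
eef_rot: [-1.522, -0.694, -0.127]
wrist_force: [0.4, 0.0, -1.3]
finger_gap: 9.4
```

Call:
play_rows --series '[[[0.65,-0.2,0.65],0,1]]'

```text
clock: 13.4
eef_pos: [586.9, 506.1, 583.3]
eef_rot: [-1.493, -0.72, -0.134]
wrist_force: [-0.1, 0.5, -0.4]
finger_gap: 9.7
```

Call:
play_rows --series '[[[0.65,-0.15,0.65],0,1]]'

```text
clock: 13.5
eef_pos: [591.1, 513.1, 588.8]
eef_rot: [-1.463, -0.747, -0.142]
wrist_force: [0.0, 0.3, -1.7]
finger_gap: 9.3
```

Run:
```python
from h import *
from scipy.spatial.transform import Rotation as R
np.set_printoptions(precision=3,suppress=True)
s=manip.read_state(); print(s['clock'],s['joints'],s['eef_pos'],s['eef_rot'],s['finger_gap'])
M=R.from_euler('xyz',s['eef_rot']).as_matrix();print(M, 'az of y',np.degrees(np.arctan2(M[1,1],M[0,1])),'tilt',np.degrees(np.arccos(-M[2,1])))
T=P('top'); pts=np.array([onz(T,u,v,215) for u,v in((420,215.3),(440,213.5),(460,211.8),(480,210))]); print('rail',pts)
print('collar',onz(T,552,203.3,215), onz(T,552,207.5,209),'end rail strip',onz(T,490.5,206,237))
```

```text
13.5 [ 0.842  0.688  0.235 -0.528  1.642 -0.826] [591.064 513.126 588.76 ] [-1.463 -0.747 -0.142] 9.343324559318331
[[ 0.727  0.684  0.069]
 [-0.104  0.011  0.994]
 [ 0.679 -0.73   0.079]] az of y 0.9223341486388278 tilt 43.13518919636879
rail [[ 588.292 -109.626  215.   ]
 [ 591.199 -147.2    215.   ]
 [ 593.914 -184.732  215.   ]
 [ 596.816 -222.238  215.   ]]
collar [ 607.659 -357.004  215.   ] [ 600.675 -358.773  209.   ] end rail strip [ 600.409 -236.381  237.   ]
```

Call:
play_rows --series '[[[0.65,-0.15,0.65],0,1]]'

```text
clock: 13.6
eef_pos: [594.5, 520.0, 595.0]
eef_rot: [-1.431, -0.773, -0.152]
wrist_force: [-0.3, 0.6, -0.7]
finger_gap: 9.8
```

Call:
play_rows --series '[[[0,0,0],-0.13,1],[[0,0,0],-0.13,1]]'

```text
clock: 13.8
eef_pos: [593.7, 518.2, 599.8]
eef_rot: [-1.554, -0.788, 0.028]
wrist_force: [-0.7, -0.5, -1.1]
finger_gap: 9.6
```

```bash
cat > st.py <<'E'
from h import *
from scipy.spatial.transform import Rotation as R
np.set_printoptions(precision=3,suppress=True)
s=manip.read_state(); print(s['clock'],s['joints'],s['eef_pos'],s['eef_rot'],s['finger_gap'],s['wrist_force'],s['moment'])
M=R.from_euler('xyz',s['eef_rot']).as_matrix();print(M, 'az of y',np.degrees(np.arctan2(M[1,1],M[0,1])),'tilt',np.degrees(np.arccos(-M[2,1])))
E
python3 st.py
```

```text
13.8 [ 0.845  0.682  0.235 -0.531  1.606 -0.953] [593.722 518.18  599.816] [-1.554 -0.788  0.028] 9.60267013770202 [-0.651 -0.472 -1.107] [ 0.051  0.453 -0.032]
[[ 0.705  0.708 -0.039]
 [ 0.02   0.036  0.999]
 [ 0.709 -0.705  0.012]] az of y 2.9211276699668005 tilt 45.159339516026016
```

Finger axis is now at azimuth 2.9° and tilt 45°, with the rail at 4.3° from the image fit. Carrying it over, high, to the hanging rail.

Call:
play_rows --series '[[[-0.011,-0.001,-0.04],-0.025,1],[[-0.021,-0.002,-0.08],-0.025,1],[[-0.178,-0.02,-0.664],-0.025,1],[[-0.178,-0.02,-0.664],-0.025,1],[[-0.178,-0.02,-0.664],-0.025,1],[[-0.178,-0.02,-0.664],-0.025,1],[[-0.178,-0.02,-0.664],-0.025,1],[[-0.178,-0.02,-0.664],-0.025,1],[[-0.178,-0.02,-0.664],-0.025,1],[[-0.178,-0.02,-0.664],-0.025,1],[[-0.178,-0.02,-0.664],-0.025,1],[[-0.178,-0.02,-0.664],-0.025,1],[[-0.178,-0.02,-0.664],-0.025,1],[[-0.178,-0.02,-0.664],-0.025,1],[[-0.178,-0.02,-0.664],-0.025,1],[[-0.178,-0.02,-0.664],-0.025,1],[[-0.178,-0.02,-0.664],-0.025,1],[[-0.178,-0.02,-0.664],-0.025,1]]'

```text
clock: 15.6
eef_pos: [480.3, -148.7, 482.3]
eef_rot: [-1.582, -0.791, 0.064]
wrist_force: [-0.0, 1.1, -1.6]
finger_gap: 9.8
```

```bash
python3 st.py
```

```text
15.6 [-0.614 -0.289  1.669  0.503  1.14  -2.309] [ 480.261 -148.704  482.332] [-1.582 -0.791  0.064] 9.825719878185057 [-0.021  1.133 -1.585] [ 0.046  0.448 -0.051]
[[ 0.701  0.711 -0.056]
 [ 0.045  0.035  0.998]
 [ 0.711 -0.703 -0.008]] az of y 2.7964620405216456 tilt 45.35269422272633
```

Call:
play_rows --series '[[[-0.04,0.025,0.004],0,1],[[-0.08,0.05,0.008],0,1],[[-0.12,0.075,0.012],0,1],[[-0.157,0.1,0.015],0,1],[[-0.189,0.13,0.015],0,1],[[-0.221,0.16,0.016],0,1],[[-0.253,0.19,0.016],0,1],[[-0.285,0.219,0.017],0,1],[[-0.285,0.219,0.017],0,1],[[-0.285,0.219,0.017],0,1],[[-0.272,0.232,0.016],0,1],[[-0.259,0.245,0.015],0,1],[[-0.246,0.258,0.014],0,1],[[-0.233,0.271,0.013],0,1],[[-0.233,0.271,0.013],0,1]]'

```text
clock: 17.1
eef_pos: [523.5, -102.7, 164.6]
eef_rot: [-1.611, -0.731, 0.037]
wrist_force: [-0.0, -1.1, -1.3]
finger_gap: 9.6
```

```bash
python3 st.py
python3 - <<'E'
from h import *
for n in('side','top'): cv2.imwrite(f'pics/{n}4.png',manip.camera(n)[:,:,::-1])
a=cv2.imread('pics/side4.png'); b=cv2.imread('pics/top4.png')
A=cv2.resize(a[220:370,330:530],None,fx=2,fy=2,interpolation=cv2.INTER_CUBIC);B=cv2.resize(b[170:320,370:570],None,fx=2,fy=2,interpolation=cv2.INTER_CUBIC)
w=manip.camera('wrist')[180:480,120:520,::-1]
cv2.imwrite('pics/c4.png',np.vstack([np.hstack([A,B]),np.hstack([w,np.zeros_like(w)])]))
E
```

```text
17.1 [-0.383  0.007  2.144  0.699  0.374 -2.553] [ 523.46  -102.651  164.573] [-1.611 -0.731  0.037] 9.644483825570253 [-0.012 -1.124 -1.267] [ 0.062  0.408 -0.002]
[[ 0.744  0.668 -0.011]
 [ 0.028 -0.015  0.999]
 [ 0.667 -0.744 -0.03 ]] az of y -1.311443956872334 tilt 41.921212488230644
```

View pics/c4.png

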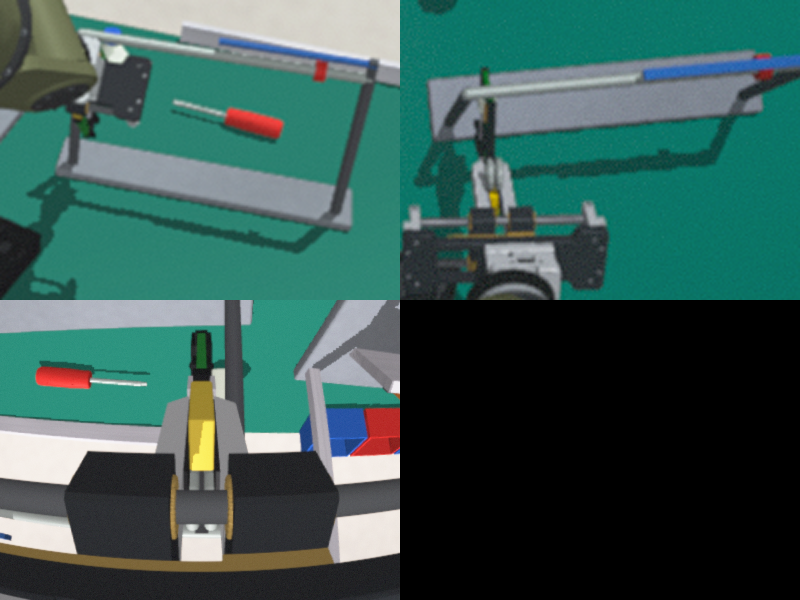

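The last joint has run onto its range end (-2.55), so the pose was only approached. In the composite, the carrier sits just short of the rail near its left post: the green edge is at about (412,205) in the top image. I'll back off along the carrier's -x and give some twist back, which frees joint 6. The hook slot tolerates about 10° of yaw.

Call:
play_rows --series '[[[-0.02,0,0],0.05,1],[[-0.04,0,-0.005],0.1,1],[[-0.05,0.01,-0.01],0.15,1],[[-0.05,0.012,-0.015],0.17,1],[[-0.05,0.012,-0.02],0.17,1]]'

```text
clock: 17.75
eef_pos: [496.0, -116.4, 134.4]
eef_rot: [-1.471, -0.704, -0.195]
wrist_force: [0.2, -0.6, -2.4]
finger_gap: 9.7
```

```bash
python3 st.py
python3 - <<'E'
from h import *
T=P('top');M=np.array([[.744,.668,-.011],[.028,-.015,.999],[.667,-.744,-.03]]); p=np.array([523.5,-102.7,164.6])
for c in((84,0),(84,78),(78,78)):
    q=p+M@np.array([c[0]+4,86-c[1],0]); print(c,q,proj(T,q))
E
```

```text
17.75 [-0.438  0.015  2.212  0.824  0.351 -2.554] [ 496.017 -116.389  134.408] [-1.471 -0.704 -0.195] 9.687094624736199 [ 0.201 -0.587 -2.363] [0.063 0.409 0.059]
[[ 0.748  0.651  0.129]
 [-0.147 -0.027  0.989]
 [ 0.647 -0.758  0.076]] az of y -2.335592825758216 tilt 40.678032358735535
(84, 0) [ 646.42  -101.526  159.312] [411.38839781 190.87620953]
(84, 78) [ 594.316 -100.356  217.344] [415.1182344  212.00530101]
(78, 78) [ 589.852 -100.524  213.342] [415.01561973 214.68418485]
```

Joint 6 still sits at its stop here because the wrist is near its singularity (q5 about 0.35). I'll fit the arm's kinematics from the recorded poses, so I can choose tool orientations that leave margin at the hook-on and collar positions.

```bash
cat > kin.py <<'E'
import numpy as np
from scipy.spatial.transform import Rotation as R
from scipy.optimize import least_squares
D=[([-1.28860751,.300451,1.52158,0,1.320733,-.066636],[187.89,-516.62,204.90],[-1.57197,.00008,-2.79277]),
([-.14,.913,.237,.002,1.964,-1.569],[765.965,-70.392,354.989],[-1.569,-.027,-.141]),
([-.167,.882,.236,.012,1.844,-1.593],[791.551,-92.994,383.991],[-1.564,-.18,-.141]),
([-.178,.892,.235,.029,1.532,-1.602],[871.295,-111.774,403.13],[-1.557,-.483,-.145]),
([-.177,.902,.236,.035,1.364,-1.622],[911.382,-116.221,418.249],[-1.569,-.641,-.122]),
([.489,-.027,1.889,-.502,.796,-.693],[501.601,203.28,260.841],[-1.571,-.642,-.122]),
([.403,.238,1.853,-.604,.555,-.607],[578.121,198.111,159.759],[-1.567,-.646,-.123]),
([.833,.703,.243,-.523,1.74,-.84],[582.029,497.16,558.898],[-1.566,-.657,-.111]),
([.845,.682,.235,-.531,1.606,-.953],[593.722,518.18,599.816],[-1.554,-.788,.028]),
([-.614,-.289,1.669,.503,1.14,-2.309],[480.261,-148.704,482.332],[-1.582,-.791,.064]),
([-.383,.007,2.144,.699,.374,-2.553],[523.46,-102.651,164.573],[-1.611,-.731,.037]),
([-.438,.015,2.212,.824,.351,-2.554],[496.017,-116.389,134.408],[-1.471,-.704,-.195])]
E=lambda a,t:R.from_euler(a,t).as_matrix()
def rot(q,s4=1,s6=1): return E('z',q[0])@E('y',q[1]),E('z',q[0])@E('y',q[1]+q[2]),E('z',q[0])@E('y',q[1]+q[2])@E('z',s4*q[3])@E('y',q[4]),s6
def fk(q,p,s4,s6,C):
    A,B,F,_=rot(q,s4); return E('z',q[0])@p[0:3]+A@p[3:6]+B@p[6:9]+F@np.array([p[9],p[10],p[11]]), F@E('z',s6*q[5])@C
def fit():
    best=None
    for s4 in(1,-1):
        for s6 in(1,-1):
            Cs=[(rot(q,s4)[2]@E('z',s6*q[5])).T@E('xyz',r) for q,_,r in D]; C=R.from_matrix(Cs).mean()
            e=np.degrees([(R.from_matrix(c)*C.inv()).magnitude() for c in Cs]).max()
            if best is None or e<best[0]: best=(e,s4,s6,C.as_matrix())
    e,s4,s6,C=best
    f=lambda p:np.r_[np.concatenate([fk(q,p,s4,s6,C)[0]-x for q,x,_ in D]),1e-3*p]
    s=least_squares(f,np.array([0,0,300,0,0,400,0,0,350,0,0,250.]))
    return s.x,s4,s6,C,e,np.abs(s.fun[:-12]).max()
lo=np.array([-3.03,-.79,.23,-1.04,0,-2.55]);hi=np.array([3.03,2.21,2.52,4.18,3.07,2.55])
def ik(pos,M,K,q0):
    p,s4,s6,C=K
    def f(q):
        x,m=fk(q,p,s4,s6,C); return np.r_[(x-pos)/100,(R.from_matrix(M)*R.from_matrix(m).inv()).as_rotvec()]
    s=least_squares(f,np.clip(q0,lo+.01,hi-.01),bounds=(lo-1.,hi+1.)); return s.x,np.linalg.norm(s.fun)
E
python3 - <<'E'
from kin import *
np.set_printoptions(precision=3,suppress=True,linewidth=160)
p,s4,s6,C,e,r=fit(); print('rot err deg',e,'pos err',r,s4,s6,p); np.savez('kin.npz',p=p,s=[s4,s6],C=C); K=(p,s4,s6,C)
yaw=np.radians(4.3);ry=np.array([-np.sin(yaw),np.cos(yaw),0]);rx=np.array([np.cos(yaw),np.sin(yaw),0]);z=np.array([0,0,1.])
for nm,y in(('hook',-142),('pre',-142),('final',-344)):
  for flip in(1,-1):
    for t in(0,20,32,45):
        t_=np.radians(t); ty=np.sin(t_)*rx-np.cos(t_)*z; tz=flip*ry; tx=np.cross(ty,tz)
        rail=np.array([588.3+(-109.6-y)*.0755,y,215.])
        pos=rail-31*rx-8*z+19*ty-(90 if nm=='pre' else 0)*rx
        best=None
        for q6 in(-2,.9):
            q,er=ik(pos,np.stack([tx,ty,tz],1),K,np.array([-.4,.2,1.7,.1,1.,q6]))
            if best is None or er<best[1]: best=(q,er)
        ok=np.all(best[0]>lo)&np.all(best[0]<hi); print(nm,flip,t,best[0],round(best[1],4),ok)
E
```

```text
rot err deg 0.08307663881810926 pos err 0.5609984787161011 1 1 [  0.132  12.271 221.384  -0.054  12.384 423.961  40.939  12.355 447.359  -0.175  -0.324 270.607]
hook 1 0 [-0.316  0.376  1.46  -0.     1.305 -1.962] 0.0 True
hook 1 20 [-0.382  0.213  1.708  0.192  0.913 -2.122] 0.0 True
hook 1 32 [-0.428  0.144  1.849  0.413  0.69  -2.333] 0.0 True
hook 1 45 [-0.48   0.104  1.987  0.87   0.509 -2.786] 0.0 False
hook -1 0 [-0.316  0.377  1.46   0.     1.305  1.18 ] 0.0 True
hook -1 20 [-0.382  0.214  1.708  0.192  0.913  1.02 ] 0.0 True
hook -1 32 [-0.428  0.144  1.848  0.412  0.691  0.809] 0.0 True
hook -1 45 [-0.48   0.104  1.987  0.869  0.51   0.356] 0.0 True
pre 1 0 [-0.385  0.19   1.7   -0.     1.252 -2.031] 0.0 True
pre 1 20 [-0.477  0.028  1.917  0.23   0.909 -2.239] 0.0 True
pre 1 32 [-0.544 -0.041  2.044  0.481  0.727 -2.486] 0.0 True
pre 1 45 [-0.621 -0.079  2.173  0.925  0.604 -2.935] 0.0 False
pre -1 0 [-0.385  0.19   1.699  0.     1.252  1.11 ] 0.0 True
pre -1 20 [-0.477  0.029  1.917  0.23   0.909  0.903] 0.0 True
pre -1 32 [-0.544 -0.041  2.044  0.481  0.727  0.656] 0.0 True
pre -1 45 [-0.621 -0.079  2.173  0.925  0.604  0.207] 0.0 True
final 1 0 [-0.597  0.59   1.149  0.     1.403 -2.243] 0.0 True
final 1 20 [-0.686  0.444  1.401  0.275  1.055 -2.439] 0.0 True
final 1 32 [-0.743  0.389  1.535  0.523  0.885 -2.657] 0.0 False
final 1 45 [-0.804  0.363  1.661  0.893  0.774 -3.004] 0.0 False
final -1 0 [-0.597  0.59   1.149 -0.     1.403  0.899] 0.0 True
final -1 20 [-0.686  0.445  1.401  0.274  1.055  0.703] 0.0 True
final -1 32 [-0.743  0.389  1.535  0.523  0.885  0.485] 0.0 True
final -1 45 [-0.804  0.363  1.661  0.893  0.774  0.138] 0.0 True
```

The kinematic fit is good: 0.08° and 0.6 mm maximum error. It shows that a near-vertical tool is comfortable at both the hook-on and collar positions. So I'll back out and take the tilt off again the same way, pushing inward against the arm's inner limit with the carrier in hand.

Call:
play_rows --series '[[[-0.034,-0.028,0.009],0,1],[[-0.068,-0.056,0.018],0,1],[[-0.068,-0.056,0.018],0,1],[[-0.05,-0.09,0.034],0,1],[[-0.033,-0.13,0.05],0,1],[[-0.016,-0.17,0.066],0,1],[[0,-0.21,0.09],0,1],[[0,-0.21,0.09],0,1],[[0,-0.21,0.09],0,1],[[0,-0.21,0.09],0,1]]'

```text
clock: 18.75
eef_pos: [370.8, -22.1, 299.3]
eef_rot: [-1.471, -0.702, -0.194]
wrist_force: [0.2, 0.1, -2.3]
finger_gap: 9.9
```

```bash
python3 st.py
```

```text
18.75 [-0.265 -0.641  2.247  0.194  0.85  -1.754] [370.795 -22.086 299.317] [-1.471 -0.702 -0.194] 9.924747287694334 [ 0.178  0.106 -2.269] [0.09  0.438 0.042]
[[ 0.749  0.65   0.129]
 [-0.147 -0.026  0.989]
 [ 0.646 -0.759  0.076]] az of y -2.331661066244996 tilt 40.58034048342888
```

Call:
play_rows --series '[[[-0.76,-0.63,0.1],0,1],[[-0.76,-0.63,0.1],0,1]]'

```text
clock: 18.95
eef_pos: [321.7, 3.0, 294.1]
eef_rot: [-1.481, -0.67, -0.195]
wrist_force: [0.3, -0.4, 0.1]
finger_gap: 9.8
```

Call:
play_rows --series '[[[-0.76,-0.63,0.1],0,1]]'

```text
clock: 19.05
eef_pos: [312.5, 24.1, 296.2]
eef_rot: [-1.494, -0.645, -0.197]
wrist_force: [-0.4, -0.7, -0.9]
finger_gap: 9.7
```

Call:
play_rows --series '[[[-0.76,-0.63,0.1],0,1]]'

```text
clock: 19.15
eef_pos: [300.8, 45.1, 297.8]
eef_rot: [-1.506, -0.627, -0.195]
wrist_force: [0.7, 0.5, -1.1]
finger_gap: 10.0
```

```bash
python3 st.py
```

```text
19.15 [ 0.152 -0.786  2.276 -0.162  1.041 -1.206] [300.785  45.123 297.754] [-1.506 -0.627 -0.195] 10.007729865327857 [ 0.686  0.475 -1.104] [0.075 0.324 0.023]
[[ 0.794  0.587  0.157]
 [-0.157 -0.051  0.986]
 [ 0.587 -0.808  0.052]] az of y -4.923240999793118 tilt 36.11028253380942
```

Call:
play_rows --series '[[[-0.35,-0.31,-0.88],0,1],[[-0.35,-0.31,-0.88],0,1]]'

```text
clock: 19.35
eef_pos: [305.9, 4.0, 296.1]
eef_rot: [-1.512, -0.601, -0.173]
wrist_force: [1.0, -0.2, -1.8]
finger_gap: 10.0
```

Call:
play_rows --series '[[[-0.8,-0.6,-0.3],0,1]]'

```text
clock: 19.45
eef_pos: [300.1, -8.0, 297.0]
eef_rot: [-1.518, -0.571, -0.166]
wrist_force: [-0.8, -0.1, -1.4]
finger_gap: 10.0
```

Call:
play_rows --series '[[[-0.8,-0.6,-0.2],0,1]]'

```text
clock: 19.55
eef_pos: [292.7, -12.6, 301.2]
eef_rot: [-1.522, -0.54, -0.165]
wrist_force: [0.1, 0.1, -2.0]
finger_gap: 9.7
```

Call:
play_rows --series '[[[-0.8,-0.6,-0.1],0,1]]'

```text
clock: 19.65
eef_pos: [284.7, -11.2, 308.2]
eef_rot: [-1.527, -0.508, -0.166]
wrist_force: [0.3, 0.2, -0.7]
finger_gap: 9.8
```

```bash
python3 st.py
```

```text
19.65 [-0.249 -0.786  2.213  0.09   1.212 -1.676] [284.746 -11.236 308.159] [-1.527 -0.508 -0.166] 9.824974229489584 [ 0.281  0.198 -0.683] [ 0.066  0.236 -0.023]
[[ 0.862  0.486  0.144]
 [-0.144 -0.037  0.989]
 [ 0.486 -0.873  0.038]] az of y -4.36013780951224 tilt 29.195169979705053
```

Call:
play_rows --series '[[[-0.85,-0.45,-0.15],0,1]]'

```text
clock: 19.75
eef_pos: [276.8, -11.6, 310.1]
eef_rot: [-1.532, -0.477, -0.166]
wrist_force: [-0.8, -0.4, -1.1]
finger_gap: 9.8
```

Call:
play_rows --series '[[[-0.87,-0.4,-0.15],0,1]]'

```text
clock: 19.85
eef_pos: [268.8, -12.3, 310.2]
eef_rot: [-1.536, -0.445, -0.165]
wrist_force: [-0.6, -1.1, -1.4]
finger_gap: 9.9
```

Call:
play_rows --series '[[[-0.88,-0.4,-0.15],0,1]]'

```text
clock: 19.95
eef_pos: [260.2, -13.2, 312.2]
eef_rot: [-1.54, -0.412, -0.165]
wrist_force: [1.0, -0.5, -1.1]
finger_gap: 9.9
```

Call:
play_rows --series '[[[-0.9,-0.35,-0.15],0,1]]'

```text
clock: 20.05
eef_pos: [251.5, -14.4, 314.0]
eef_rot: [-1.544, -0.38, -0.165]
wrist_force: [-0.2, 0.1, -1.7]
finger_gap: 9.8
```

Call:
play_rows --series '[[[-0.9,-0.3,-0.15],0,1]]'

```text
clock: 20.15
eef_pos: [242.6, -16.3, 315.3]
eef_rot: [-1.547, -0.347, -0.164]
wrist_force: [0.1, 0.5, -0.4]
finger_gap: 9.3
```

Call:
play_rows --series '[[[-0.9,-0.3,-0.15],0,1]]'

```text
clock: 20.25
eef_pos: [233.2, -19.3, 318.6]
eef_rot: [-1.549, -0.313, -0.164]
wrist_force: [-0.3, 0.1, -1.2]
finger_gap: 9.8
```

```bash
python3 st.py
```

```text
20.25 [-0.323 -0.786  2.143  0.071  1.478 -1.729] [233.206 -19.267 318.614] [-1.549 -0.313 -0.164] 9.766637812234196 [-0.344  0.122 -1.218] [0.054 0.128 0.022]
[[ 0.939  0.308  0.156]
 [-0.155 -0.029  0.987]
 [ 0.308 -0.951  0.021]] az of y -5.313409279747371 tilt 18.002227560057612
```

Tilt is now 18°, which the model says is workable. I'll set the yaw and go to a start point short of the rail and below it.

Call:
play_rows --series '[[[0.035,0.009,-0.019],-0.1,1],[[0.07,0.018,-0.038],-0.2,1],[[0.105,0.027,-0.057],-0.2,1],[[0.14,0.036,-0.076],-0.2,1],[[0.175,0.045,-0.095],-0.2,1],[[0.211,0.054,-0.115],-0.2,1],[[0.199,0.092,-0.116],-0.2,1],[[0.187,0.13,-0.117],-0.2,1],[[0.175,0.167,-0.118],-0.2,1],[[0.163,0.204,-0.118],-0.2,1],[[0.163,0.204,-0.118],-0.2,1],[[0.163,0.204,-0.118],-0.2,1]]'

```text
clock: 21.45
eef_pos: [430.3, -167.4, 172.1]
eef_rot: [-1.612, -0.309, 0.045]
wrist_force: [0.3, 0.3, -0.7]
finger_gap: 9.7
```

```bash
python3 st.py
python3 - <<'E'
from h import *
W=P('wrist')
im=manip.camera('wrist');cv2.imwrite('pics/wrist5.png',im[:,:,::-1]); np.savez('w5.npz',K=W[0],R=W[1],t=W[2])
t=manip.camera('top');cv2.imwrite('pics/top5.png',t[:,:,::-1]);sd=manip.camera('side');cv2.imwrite('pics/side5.png',sd[:,:,::-1])
A=cv2.resize(sd[210:370,320:530,::-1],(525,400),interpolation=cv2.INTER_CUBIC)[:, :400]
A=cv2.resize(sd[210:360,320:520,::-1],(400,300),interpolation=cv2.INTER_CUBIC)
B=cv2.resize(t[170:320,370:570,::-1],(400,300),interpolation=cv2.INTER_CUBIC)
w=im[180:480,120:520,::-1]; w2=cv2.resize(im[120:270,220:420,::-1],(400,300))
cv2.imwrite('pics/c5.png',np.vstack([np.hstack([A,B]),np.hstack([w,w2])]))
E
```

```text
21.45 [-0.527 -0.032  2.012  0.169  0.884 -2.226] [ 430.309 -167.37   172.14 ] [-1.612 -0.309  0.045] 9.659248072425656 [ 0.281  0.282 -0.657] [ 0.105  0.084 -0.015]
[[ 0.952  0.306 -0.033]
 [ 0.043 -0.028  0.999]
 [ 0.305 -0.952 -0.039]] az of y -5.158491411539776 tilt 17.884577335202177
```

View pics/c5.png

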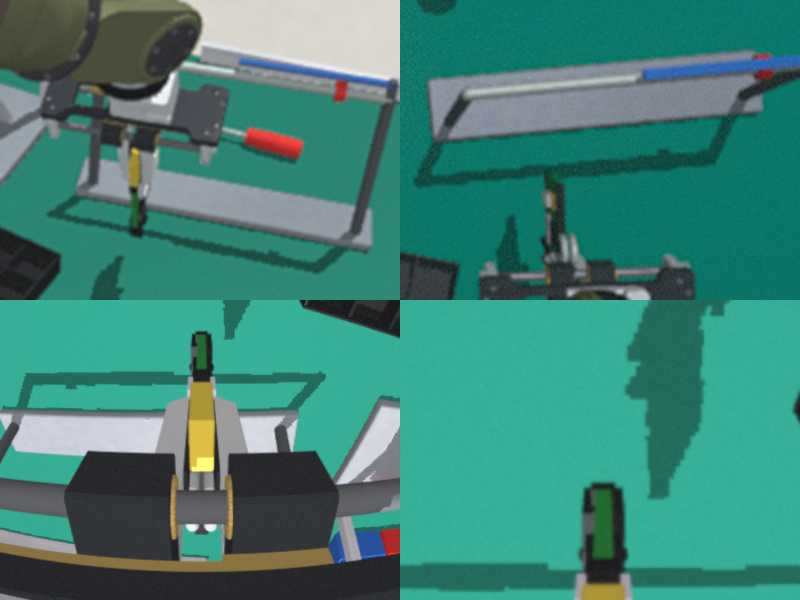

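The view shows the carrier in the grip just short of the rail, clear of everything, with the collar far right. The tab looks slightly longer in the wrist image than before. I'll check numerically whether the carrier has turned in the pads.

Run:
```python
from h import *
np.set_printoptions(precision=1,suppress=True,linewidth=150)
im=cv2.imread('pics/wrist5.png'); hsv=cv2.cvtColor(im,cv2.COLOR_BGR2HSV)
print('w5 u=321', [(v,int(hsv[v,321,0]),int(hsv[v,321,1]),int(hsv[v,321,2])) for v in range(205,362,4)])
c=cv2.imread('pics/w3crop.png');h3=cv2.cvtColor(c,cv2.COLOR_BGR2HSV)
print('w3', [(round(180+v/2.4),int(h3[v,291,0]),int(h3[v,291,1]),int(h3[v,291,2])) for v in range(100,430,10)])
# predicted rows for carrier points for aligned grasp
K=P('wrist')[0]
ax=np.array([.3,.953,0]);d=np.load('w5.npz');from scipy.spatial.transform import Rotation as R
M=R.from_euler('xyz',[-1.612,-.309,.045]).as_matrix();p=np.array([430.3,-167.4,172.1]);W=(d['K'],d['R'],d['t'])
for c in((-20,0),(-20,78),(-17,78),(-17,116),(7,116),(12,125)): print(c,proj(W,p+M@np.array([c[0]+4,86-c[1],0]),True))
T=P('top')
for c in((84,0),(84,78),(-20,0)): q=p+M@np.array([c[0]+4,86-c[1],0]);print('top',c,q,proj(T,q))
t=cv2.imread('pics/top5.png');hs=cv2.cvtColor(t,cv2.COLOR_BGR2HSV)
print('top col V'); 
for u in(443,446,449):print(u,[(v,int(hs[v,u,2]),int(hs[v,u,1])) for v in range(246,306,3)])
```

```text
w5 u=321 [(205, 84, 177, 174), (209, 84, 180, 174), (213, 68, 34, 30), (217, 65, 160, 105), (221, 64, 161, 106), (225, 65, 172, 107), (229, 65, 170, 105), (233, 65, 165, 105), (237, 64, 171, 106), (241, 65, 168, 108), (245, 65, 170, 105), (249, 64, 147, 59), (253, 83, 33, 31), (257, 105, 15, 35), (261, 23, 148, 76), (265, 24, 172, 172), (269, 24, 177, 170), (273, 24, 172, 172), (277, 24, 174, 173), (281, 23, 174, 173), (285, 24, 172, 172), (289, 24, 174, 170), (293, 23, 176, 172), (297, 24, 176, 171), (301, 24, 178, 218), (305, 24, 173, 222), (309, 24, 177, 220), (313, 24, 173, 221), (317, 24, 177, 221), (321, 24, 175, 220), (325, 24, 175, 221), (329, 24, 174, 221), (333, 24, 175, 221), (337, 26, 167, 241), (341, 30, 122, 255), (345, 30, 126, 255), (349, 30, 124, 255), (353, 128, 11, 92), (357, 120, 9, 89), (361, 140, 9, 88)]
w3 [(222, 143, 14, 146), (226, 156, 11, 119), (230, 65, 177, 85), (234, 64, 170, 93), (238, 64, 157, 91), (242, 64, 160, 94), (247, 65, 165, 93), (251, 64, 174, 91), (255, 64, 155, 97), (259, 120, 61, 21), (263, 90, 31, 33), (268, 24, 173, 147), (272, 24, 174, 1
[... 980 characters left out ...]
294, 31, 115), (297, 73, 10), (300, 108, 14), (303, 66, 66)]
446 [(246, 118, 236), (249, 116, 233), (252, 100, 232), (255, 71, 187), (258, 90, 227), (261, 57, 237), (264, 56, 164), (267, 110, 116), (270, 116, 110), (273, 107, 131), (276, 61, 155), (279, 62, 123), (282, 34, 90), (285, 29, 132), (288, 39, 46), (291, 42, 55), (294, 60, 179), (297, 116, 13), (300, 83, 25), (303, 55, 56)]
449 [(246, 120, 234), (249, 120, 236), (252, 82, 193), (255, 73, 161), (258, 81, 230), (261, 72, 128), (264, 49, 21), (267, 49, 57), (270, 46, 61), (273, 40, 108), (276, 49, 47), (279, 51, 35), (282, 52, 25), (285, 40, 64), (288, 71, 25), (291, 46, 50), (294, 45, 45), (297, 71, 22), (300, 68, 26), (303, 55, 37)]
```

```bash
cat > cpose.py <<'E'
from h import *
from scipy.optimize import least_squares
from scipy.spatial.transform import Rotation as R
# carrier planar pose in tool frame from wrist rows: tool(x,y)=g + Rot(th)*(c-(-4,105)), carrier z -> -y
def solve(rows,W,M,p,th0=0):
    def pt(q,c):
        a,b=c[0]+4,-(c[1]-105); return np.array([q[0]*10+a*np.cos(q[2])-b*np.sin(q[2]),q[1]*10-19+a*np.sin(q[2])+b*np.cos(q[2]),0])
    f=lambda q:np.r_[[proj(W,p+M@pt(q,c),True)[1]-v for c,v in rows],.3*q[0],.3*q[1]]
    s=least_squares(f,[0,0,th0]); return s,pt
E
python3 - <<'E'
from cpose import *
np.set_printoptions(precision=2,suppress=True)
d=np.load('w5.npz');W=(d['K'],d['R'],d['t']);M=R.from_euler('xyz',[-1.612,-.309,.045]).as_matrix();p=np.array([430.3,-167.4,172.1])
for nm,r in(('w5',[((-20,0),212),((-17,78),261),((-17,116),299.5),((7,116),351)]),('w3',[((-20,0),227.5),((-17,78),265.5),((-17,116),294.5),((7,116),341)])):
    s,pt=solve(r,W,M,p); q=s.x; print(nm,'shift mm',q[:2]*10,'rot deg',np.degrees(q[2]),'resid',s.fun[:4],'hook(tool)',pt(q,(27,113)))
    if nm=='w5':
        T=P('top')
        for c in((84,0),(84,78)):print(proj(T,p+M@pt(q,c)))
E
```

```text
w5 shift mm [ -6.85 -20.15] rot deg 4.2430462779126215 resid [ 0.01  0.    0.03 -0.05] hook(tool) [ 24.66 -44.83   0.  ]
[443.26 254.17]
[449.29 260.42]
w3 shift mm [1.57 1.68] rot deg 0.17479285238419587 resid [-0.21  0.45 -0.3   0.06] hook(tool) [ 32.6  -25.23   0.  ]
```

The wrist rows fit exactly with the carrier slid about 20 mm up into the grip and turned 4°, most likely from grazing the rail earlier. The top view agrees (row 254 predicted, about 254 seen). The grip is still firm, so I'll use the corrected hook offset and bring the hook mouth over the rail.

Call:
play_rows --series '[[[0.028,0.012,-0.001],0,1],[[0.055,0.025,-0.002],0,1],[[0.073,0.026,-0.003],0,1],[[0.091,0.027,-0.003],0,1],[[0.109,0.028,-0.004],0,1],[[0.121,0.029,-0.004],0,1],[[0.129,0.03,-0.005],0,1],[[0.129,0.03,-0.005],0,1]]'

```text
clock: 22.4
eef_pos: [564.0, -167.9, 186.5]
eef_rot: [-1.616, -0.315, 0.047]
wrist_force: [-0.3, -0.5, -2.2]
finger_gap: 10.0
```

```bash
python3 st.py
python3 - <<'E'
from h import *
W=P('wrist')
im=manip.camera('wrist');cv2.imwrite('pics/wrist6.png',im[:,:,::-1]); np.savez('w6.npz',K=W[0],R=W[1],t=W[2])
t=manip.camera('top');cv2.imwrite('pics/top6.png',t[:,:,::-1]);sd=manip.camera('side');cv2.imwrite('pics/side6.png',sd[:,:,::-1])
hsv=cv2.cvtColor(im,cv2.COLOR_RGB2HSV);print([(v,*map(int,hsv[v,321])) for v in range(204,362,3)])
E
```

```text
22.4 [-0.394  0.232  1.686  0.115  0.923 -2.06 ] [ 563.958 -167.911  186.491] [-1.616 -0.315  0.047] 10.018202100443515 [-0.307 -0.547 -2.168] [ 0.077  0.134 -0.003]
[[ 0.95   0.311 -0.033]
 [ 0.045 -0.03   0.999]
 [ 0.31  -0.95  -0.043]] az of y -5.5558764089688015 tilt 18.208506047300602
[(204, 110, 18, 211), (207, 111, 19, 210), (210, 110, 16, 188), (213, 42, 40, 32), (216, 66, 172, 92), (219, 64, 171, 94), (222, 66, 174, 94), (225, 65, 184, 90), (228, 65, 171, 94), (231, 65, 166, 97), (234, 65, 174, 95), (237, 64, 167, 96), (240, 65, 176, 94), (243, 65, 177, 92), (246, 65, 172, 95), (249, 63, 137, 52), (252, 120, 36, 28), (255, 155, 59, 26), (258, 128, 31, 33), (261, 24, 144, 71), (264, 24, 177, 154), (267, 24, 184, 151), (270, 24, 179, 155), (273, 24, 182, 151), (276, 24, 180, 152), (279, 24, 181, 152), (282, 24, 173, 153), (285, 24, 172, 154), (288, 25, 172, 154), (291, 24, 175, 153), (294, 23, 172, 157), (297, 24, 172, 156), (300, 24, 179, 185), (303, 24, 178, 198), (306, 24, 178, 201), (309, 24, 178, 201), (312, 24, 176, 201), (315, 24, 178, 198), (318, 24, 178, 200), (321, 24, 175, 202), (324, 24, 176, 203), (327, 24, 178, 201), (330, 24, 176, 200), (333, 24, 176, 201), (336, 25, 169, 229), (339, 29, 136, 255), (342, 29, 137, 255), (345, 29, 137, 255), (348, 29, 138, 255), (351, 24, 164, 151), (354, 75, 18, 29), (357, 105, 46, 33), (360, 0, 0, 25)]
```

Call:
play_rows --series '[[[0.005,0.003,0],0,1],[[0.01,0.003,0],0,1],[[0.0133,0.0035,0],0,1],[[0.0133,0.0035,0],0,1]]'

```text
clock: 22.95
eef_pos: [576.9, -167.3, 186.5]
eef_rot: [-1.615, -0.313, 0.047]
wrist_force: [-0.3, -0.8, -2.5]
finger_gap: 10.1
```

Call:
play_rows --series '[[[-0.0005,0.006,0],0,1],[[-0.001,0.012,0],0,1],[[-0.0014,0.018,0],0,1],[[-0.0014,0.018,0],0,1]]'

```text
clock: 23.35
eef_pos: [581.7, -167.8, 168.2]
eef_rot: [-1.615, -0.314, 0.047]
wrist_force: [8.0, 0.0, -3.5]
finger_gap: 10.1
```

```bash
python3 st.py
python3 - <<'E'
from h import *
W=P('wrist')
im=manip.camera('wrist');cv2.imwrite('pics/wrist7.png',im[:,:,::-1]); np.savez('w7.npz',K=W[0],R=W[1],t=W[2])
t=manip.camera('top');cv2.imwrite('pics/top7.png',t[:,:,::-1]);sd=manip.camera('side');cv2.imwrite('pics/side7.png',sd[:,:,::-1])
hsv=cv2.cvtColor(im,cv2.COLOR_RGB2HSV);print([(v,*map(int,hsv[v,321])) for v in list(range(206,220,2))+list(range(256,266,2))+list(range(295,305,2))+list(range(334,360,2))])
E
```

```text
23.35 [-0.381  0.288  1.66   0.113  0.892 -2.049] [ 581.685 -167.801  168.168] [-1.615 -0.314  0.047] 10.07894640754967 [ 8.015  0.044 -3.452] [ 0.118 -0.814  0.065]
[[ 0.95   0.31  -0.033]
 [ 0.044 -0.03   0.999]
 [ 0.309 -0.95  -0.042]] az of y -5.469401396732899 tilt 18.17154453047604
[(206, 114, 17, 212), (208, 116, 17, 210), (210, 110, 20, 191), (212, 102, 27, 47), (214, 67, 130, 59), (216, 64, 160, 97), (218, 64, 165, 96), (256, 150, 38, 27), (258, 135, 30, 34), (260, 120, 8, 32), (262, 23, 169, 121), (264, 23, 174, 154), (295, 24, 178, 155), (297, 24, 182, 154), (299, 24, 179, 161), (301, 24, 178, 202), (303, 24, 175, 202), (334, 24, 174, 202), (336, 24, 176, 201), (338, 24, 176, 210), (340, 29, 138, 255), (342, 29, 139, 255), (344, 29, 136, 255), (346, 29, 135, 255), (348, 29, 138, 255), (350, 27, 152, 249), (352, 23, 23, 88), (354, 135, 12, 83), (356, 120, 6, 79), (358, 128, 13, 79)]
```

The +8 N in x means the rail is bearing on the inside of the hook tip, so it is in the slot. I'll shift outward a little to centre it.

Call:
play_rows --series '[[[0.0015,0,0],0,1],[[0.003,0,0],0,1],[[0.003,0,0],0,1]]'

```text
clock: 23.8
eef_pos: [584.5, -167.6, 169.1]
eef_rot: [-1.615, -0.314, 0.047]
wrist_force: [-0.7, 0.1, -2.4]
finger_gap: 9.7
```

Call:
play_rows --series '[[[0,0.001,0],0,1],[[0,0.001,0],0,1]]'

```text
clock: 24.0
eef_pos: [584.6, -167.6, 167.9]
eef_rot: [-1.615, -0.313, 0.047]
wrist_force: [0.1, 0.3, -1.9]
finger_gap: 9.8
```

```bash
python3 st.py
python3 - <<'E'
from h import *
sd=manip.camera('side');t=manip.camera('top')
A=cv2.resize(sd[225:325,320:453,::-1],(532,400),interpolation=cv2.INTER_CUBIC)[:,:400]
B=cv2.resize(t[180:255,420:495,::-1],(400,400),interpolation=cv2.INTER_CUBIC)
cv2.imwrite('pics/c8.png',np.hstack([A,B]))
E
```

```text
24.0 [-0.378  0.294  1.652  0.112  0.894 -2.045] [ 584.633 -167.604  167.875] [-1.615 -0.313  0.047] 9.802837739221925 [ 0.055  0.301 -1.876] [ 0.077  0.11  -0.009]
[[ 0.95   0.309 -0.033]
 [ 0.044 -0.029  0.999]
 [ 0.308 -0.95  -0.042]] az of y -5.430513427428165 tilt 18.106513370065567
```

View pics/c8.png

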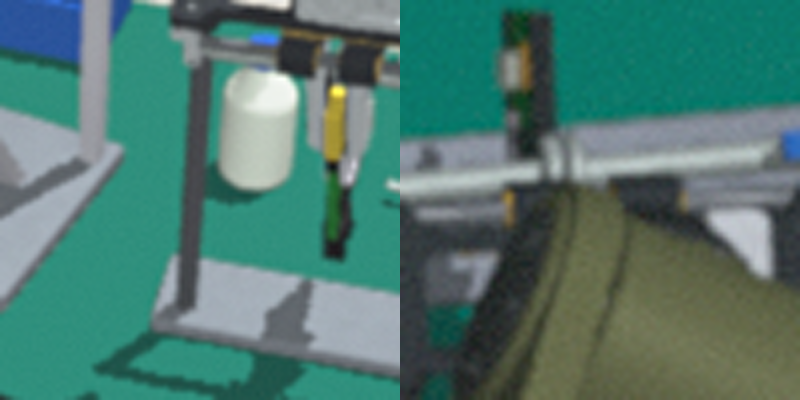

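The top crop shows the hook lying across the rail at about (555,155), so the carrier is on. I'll lower it onto the rail until the weight comes off.

Call:
play_rows --series '[[[-0.0003,0.001,0],0,1],[[-0.0006,0.002,0],0,1],[[-0.0006,0.002,0],0,1]]'

```text
clock: 24.4
eef_pos: [584.7, -167.7, 165.8]
eef_rot: [-1.615, -0.313, 0.047]
wrist_force: [-0.2, -0.0, -1.0]
finger_gap: 9.7
```

Call:
play_rows --series '[[[-0.0003,0.001,0],0,1],[[-0.0003,0.001,0],0,1]]'

```text
clock: 24.6
eef_pos: [584.7, -167.8, 164.7]
eef_rot: [-1.615, -0.313, 0.047]
wrist_force: [0.1, 0.6, -0.6]
finger_gap: 9.9
```

Call:
play_rows --series '[[[-0.0003,0.001,0],0,1],[[-0.0003,0.001,0],0,1]]'

```text
clock: 24.8
eef_pos: [585.0, -167.9, 164.3]
eef_rot: [-1.615, -0.314, 0.047]
wrist_force: [-1.7, 1.0, 3.8]
finger_gap: 9.9
```

Seated: vertical force swung to +3.8 N at the predicted height. I'll ease the grip to 3 N so the carrier settles gently upright, then open.

Call:
play_rows --series '[[[0,-0.0005,0],0,1],[[0,-0.0005,0],0,1],[[0,-0.0005,0],0,1],[[0,-0.0005,0],0,1],[[0,-0.0005,0],0,1]]' --squeeze 3

```text
clock: 25.3
eef_pos: [584.8, -167.8, 164.6]
eef_rot: [-1.615, -0.314, 0.047]
wrist_force: [-0.7, -0.0, -1.1]
finger_gap: 10.1
```

Call:
play_rows --series '[[[0,0,0],0,0.85],[[0,0,0],0,0.75],[[0,0,0],0,0.72],[[0,0,0],0,0.72],[[0,0,0],0,0.72],[[0,0,0],0,0.72],[[0,0,0],0,0.72],[[0,0,0],0,0.72]]'

```text
clock: 26.1
eef_pos: [584.8, -167.8, 164.7]
eef_rot: [-1.615, -0.314, 0.047]
wrist_force: [-0.5, 0.7, 0.4]
finger_gap: 26.4
```

```bash
python3 st.py
python3 - <<'E'
from h import *
W=P('wrist')
for i in range(3):
    im=manip.camera('wrist');hsv=cv2.cvtColor(im,cv2.COLOR_RGB2HSV);m=cv2.inRange(hsv,(20,120,60),(35,255,255));m[:200]=0;m[380:]=0;m[:,:290]=0;m[:,350:]=0
    n,l,st,c=cv2.connectedComponentsWithStats(m);print([(c[i],st[i]) for i in range(1,n) if st[i,4]>100])
cv2.imwrite('pics/wrist9.png',im[:,:,::-1]); np.savez('w9.npz',K=W[0],R=W[1],t=W[2])
u=int(c[1+np.argmax(st[1:,4])][0]);print(u,[(v,*map(int,hsv[v,u])) for v in range(180,380,4)])
E
```

```text
26.1 [-0.379  0.298  1.655  0.113  0.886 -2.047] [ 584.833 -167.846  164.672] [-1.615 -0.314  0.047] 26.35305119399544 [-0.503  0.659  0.376] [0.112 0.05  0.036]
[[ 0.95   0.311 -0.033]
 [ 0.044 -0.03   0.999]
 [ 0.309 -0.95  -0.042]] az of y -5.4700272634228275 tilt 18.175617997017216
[(array([320.89447236, 309.07579564]), array([ 306,  261,   29,   95, 2388], dtype=int32))]
[(array([320.8977813 , 308.85142631]), array([ 306,  259,   30,   99, 2524], dtype=int32))]
[(array([320.41388467, 309.44233687]), array([ 305,  258,   30,  102, 2636], dtype=int32))]
320 [(180, 109, 24, 149), (184, 102, 24, 53), (188, 108, 27, 47), (192, 103, 47, 38), (196, 78, 33, 39), (200, 120, 7, 38), (204, 84, 34, 38), (208, 75, 30, 34), (212, 73, 67, 46), (216, 64, 128, 60), (220, 65, 150, 75), (224, 66, 166, 83), (228, 66, 176, 94), (232, 64, 174, 104), (236, 65, 176, 103), (240, 64, 168, 105), (244, 107, 74, 24), (248, 75, 21, 24), (252, 0, 10, 25), (256, 60, 15, 34), (260, 24, 177, 171), (264, 24, 178, 172), (268, 24, 179, 170), (272, 24, 176, 171), (276, 24, 177, 173), (280, 24, 179, 171), (284, 24, 178, 173), (288, 24, 174, 174), (292, 24, 171, 176), (296, 23, 173, 174), (300, 24, 176, 172), (304, 24, 182, 170), (308, 24, 176, 174), (312, 24, 172, 175), (316, 24, 175, 213), (320, 24, 179, 195), (324, 24, 177, 199), (328, 24, 177, 197), (332, 24, 179, 199), (336, 29, 149, 254), (340, 29, 151, 254), (344, 29, 151, 254), (348, 29, 148, 255), (352, 29, 152, 254), (356, 29, 149, 254), (360, 23, 106, 106), (364, 105, 18, 56), (368, 86, 38, 54), (372, 120, 11, 69), (376, 105, 13, 79)]
```

Call:
play_rows --series '[[[-0.003,-0.01,0],0,0.72],[[-0.006,-0.02,0],0,0.72],[[-0.01,-0.028,0],0,0.72],[[-0.01,-0.028,0],0,0.72],[[-0.01,-0.028,0],0,0.72],[[-0.01,-0.028,0],0,0.72],[[-0.01,-0.028,0],0,0.72],[[-0.01,-0.028,0],0,0.72]]'

```text
clock: 27.05
eef_pos: [566.7, -167.4, 187.8]
eef_rot: [-1.615, -0.314, 0.047]
wrist_force: [-0.1, 0.1, -0.1]
finger_gap: 26.1
```

```bash
python3 st.py
python3 - <<'E'
from cpose import *
np.set_printoptions(precision=2,suppress=True,linewidth=150)
W=P('wrist')
for i in range(3):
    im=manip.camera('wrist');hsv=cv2.cvtColor(im,cv2.COLOR_RGB2HSV);m=cv2.inRange(hsv,(20,120,60),(35,255,255));m[:180]=0;m[380:]=0;m[:,:285]=0;m[:,355:]=0
    n,l,st,c=cv2.connectedComponentsWithStats(m);print([(c[i],st[i]) for i in range(1,n) if st[i,4]>100])
cv2.imwrite('pics/wrist10.png',im[:,:,::-1]); np.savez('w10.npz',K=W[0],R=W[1],t=W[2])
u=int(c[1+np.argmax(st[1:,4])][0]);print(u,[(v,*map(int,hsv[v,u])) for v in range(180,340,4)])
E
```

```text
27.05 [-0.391  0.236  1.677  0.114  0.928 -2.056] [ 566.656 -167.417  187.837] [-1.615 -0.314  0.047] 26.065884727282143 [-0.078  0.133 -0.111] [0.082 0.01  0.025]
[[ 0.95   0.31  -0.033]
 [ 0.044 -0.03   0.999]
 [ 0.309 -0.95  -0.042]] az of y -5.435996825734215 tilt 18.148158150536624
[(array([320.38, 303.37]), array([ 308,  260,   25,   86, 1844], dtype=int32))]
[(array([320.62, 302.96]), array([ 308,  261,   25,   84, 1788], dtype=int32))]
[(array([320.73, 302.82]), array([ 308,  262,   25,   81, 1729], dtype=int32))]
320 [(180, 112, 18, 207), (184, 111, 21, 208), (188, 114, 19, 210), (192, 111, 17, 211), (196, 118, 17, 209), (200, 114, 18, 207), (204, 102, 15, 87), (208, 120, 13, 39), (212, 128, 32, 32), (216, 126, 47, 27), (220, 90, 7, 77), (224, 80, 9, 84), (228, 69, 35, 96), (232, 67, 139, 57), (236, 66, 161, 73), (240, 64, 156, 90), (244, 66, 178, 96), (248, 65, 161, 98), (252, 120, 38, 20), (256, 90, 9, 29), (260, 135, 31, 33), (264, 23, 178, 165), (268, 24, 176, 162), (272, 24, 177, 161), (276, 24, 176, 162), (280, 24, 173, 165), (284, 23, 177, 166), (288, 23, 172, 165), (292, 23, 177, 164), (296, 23, 183, 164), (300, 24, 171, 167), (304, 28, 152, 253), (308, 30, 131, 255), (312, 30, 130, 255), (316, 30, 134, 255), (320, 29, 135, 255), (324, 29, 136, 255), (328, 29, 139, 255), (332, 29, 141, 255), (336, 29, 143, 255)]
```

Call:
play_rows --series '[[[0,0,0],0,0.72],[[0,0,0],0,0.72],[[0,0,0],0,0.72],[[0,0,0],0,0.72],[[0,0,0],0,0.72],[[0,0,0],0,0.72],[[0,0,0],0,0.72],[[0,0,0],0,0.72],[[0,0,0],0,0.72],[[0,0,0],0,0.72]]'

```text
clock: 28.2
eef_pos: [566.7, -167.5, 188.0]
eef_rot: [-1.615, -0.314, 0.047]
wrist_force: [-0.6, 0.0, 0.1]
finger_gap: 26.1
```

```bash
cat > tabm.py <<'E'
from cpose import *
np.set_printoptions(precision=2,suppress=True,linewidth=150)
import sys
W=P('wrist');s=manip.read_state();M=R.from_euler('xyz',s['eef_rot']).as_matrix()
for i in range(int(sys.argv[1])):
    im=manip.camera('wrist');hsv=cv2.cvtColor(im,cv2.COLOR_RGB2HSV).astype(int)
    m=cv2.inRange(hsv.astype(np.uint8),(20,120,60),(35,255,255));m[:180]=0;m[380:]=0;m[:,:285]=0;m[:,355:]=0
    n,l,st,c=cv2.connectedComponentsWithStats(m);k=1+np.argmax(st[1:,4]);x,y,w,h,a=st[k];u=int(c[k][0])
    dark=np.where((hsv[180:300,u,2]<60))[0]
    g=hsv[y+8:y+h-12,u,2]; b=y+8+int(np.argmax(np.abs(np.convolve(g,[1,1,1,-1,-1,-1],'valid'))))+2.5
    print('tab rows',y,round(b,1),y+h,'cols',x,x+w,'frame low row',180+dark[0] if len(dark) else None)
r=[((-17,78),y),((7,116),y+h-.5)]+([((-20,0),180+dark[0])] if len(dark) else [])
sol,pt=solve(r,W,M,s['eef_pos'],-.3);q=sol.x;print('shift',q[:2]*10,'rot',np.degrees(q[2]),'carrier lean',np.degrees(np.arccos(-M[2,1]))-np.degrees(q[2]),'hook world',s['eef_pos']+M@pt(q,(27,113)),sol.fun)
E
python3 tabm.py 4
```

```text
tab rows 260 308.5 346 cols 308 333 frame low row 189
tab rows 260 307.5 346 cols 308 333 frame low row 192
tab rows 260 305.5 345 cols 308 333 frame low row 196
tab rows 261 304.5 345 cols 308 333 frame low row 199
shift [4.15 3.76] rot 13.901330168858642 carrier lean 4.257531887747131 hook world [ 596.18 -165.4   213.94] [-0.02  0.01  0.    0.12  0.11]
```

The carrier swings only a few degrees now and the fit puts the hook on the rail axis. I'll regrip lightly at the tab, which also stops the swing, and slide along the rail under the strip, stopping about 20 mm short of the collar.

Call:
play_rows --series '[[[0,0,0],0,0.8],[[0,0,0],0,0.85],[[0,0,0],0,0.9],[[0,0,0],0,1],[[0,0,0],0,1],[[0,0,0],0,1]]' --squeeze 4

```text
clock: 29.0
eef_pos: [566.7, -167.4, 188.0]
eef_rot: [-1.615, -0.314, 0.047]
wrist_force: [1.0, 0.2, 0.1]
finger_gap: 10.0
```

```bash
python3 st.py; python3 tabm.py 1
```

```text
29.0 [-0.391  0.236  1.677  0.114  0.928 -2.056] [ 566.704 -167.438  188.034] [-1.615 -0.314  0.047] 9.964524950968405 [0.951 0.226 0.104] [ 0.099 -0.09   0.038]
[[ 0.95   0.31  -0.033]
 [ 0.044 -0.03   0.999]
 [ 0.309 -0.95  -0.042]] az of y -5.455809545600632 tilt 18.167391756559688
tab rows 260 306.5 346 cols 310 334 frame low row 193
shift [3.86 2.4 ] rot 16.578283454660227 carrier lean 1.5891083018994614 hook world [ 595.98 -165.39  213.77] [-0.01  0.01  0.    0.12  0.07]
```

Call:
play_rows --series '[[[0.0003,0.0005,-0.01],0,1],[[0.0008,0.0016,-0.03],0,1],[[0.0014,0.0027,-0.05],0,1],[[0.0019,0.0037,-0.07],0,1],[[0.0025,0.0048,-0.09],0,1]]' --squeeze 6

```text
clock: 29.55
eef_pos: [573.5, -258.7, 188.0]
eef_rot: [-1.615, -0.314, 0.047]
wrist_force: [0.6, 1.3, 0.7]
finger_gap: 10.0
```

```bash
python3 st.py; python3 tabm.py 1
```

```text
29.55 [-0.54   0.326  1.56   0.163  0.973 -2.223] [ 573.508 -258.676  188.04 ] [-1.615 -0.314  0.047] 9.99796513603798 [0.627 1.267 0.659] [ 0.372 -0.124  0.175]
[[ 0.95   0.31  -0.033]
 [ 0.044 -0.03   0.999]
 [ 0.309 -0.95  -0.042]] az of y -5.433343710907564 tilt 18.172599482290547
tab rows 260 307.5 346 cols 310 334 frame low row 193
shift [3.89 2.4 ] rot 16.574489714645257 carrier lean 1.5981097676452904 hook world [ 602.81 -256.63  213.79] [-0.01  0.01  0.    0.12  0.07]
```

Call:
play_rows --series '[[[0.0005,0.001,-0.018],0,1],[[0.001,0.002,-0.036],0,1],[[0.0015,0.0029,-0.054],0,1],[[0.0019,0.0037,-0.07],0,1],[[0.0019,0.0037,-0.07],0,1]]'

```text
clock: 30.1
eef_pos: [578.7, -333.2, 188.1]
eef_rot: [-1.617, -0.315, 0.044]
wrist_force: [1.0, -1.4, 0.9]
finger_gap: 9.8
```

```bash
python3 st.py; python3 tabm.py 1
python3 - <<'E'
from h import *
sd=manip.camera('side');t=manip.camera('top')
cv2.imwrite('pics/side11.png',sd[:,:,::-1]);cv2.imwrite('pics/top11.png',t[:,:,::-1])
T=P('top')
for nm,im in(('side',sd),('top',t)):
    hsv=cv2.cvtColor(im,cv2.COLOR_RGB2HSV);m=cv2.inRange(hsv,(0,110,60),(8,255,255))|cv2.inRange(hsv,(170,110,60),(180,255,255))
    if nm=='top':m[:185]=0;m[222:]=0;m[:,:500]=0
    else:m[:215]=0;m[300:]=0;m[:,:440]=0
    n,l,st,c=cv2.connectedComponentsWithStats(m);print(nm,[(c[i],st[i]) for i in range(1,n) if st[i,4]>5])
E
```

```text
30.1 [-0.643  0.417  1.436  0.19   1.021 -2.328] [ 578.728 -333.212  188.069] [-1.617 -0.315  0.044] 9.822050767916409 [ 0.969 -1.364  0.941] [-0.186 -0.468 -0.192]
[[ 0.95   0.311 -0.03 ]
 [ 0.042 -0.032  0.999]
 [ 0.31  -0.95  -0.044]] az of y -5.898762551678271 tilt 18.240706274510053
tab rows 260 311.5 346 cols 310 334 frame low row 193
shift [3.89 2.38] rot 16.57344496670619 carrier lean 1.6672613078038623 hook world [ 608.   -331.22  213.86] [-0.01  0.01  0.    0.12  0.07]
side [(array([489.66666667, 257.95833333]), array([487, 256,   6,   5,  24], dtype=int32)), (array([456.52692308, 281.00384615]), array([443, 274,  28,  15, 260], dtype=int32))]
top [(array([550. , 197.5]), array([547, 197,   7,   2,  10], dtype=int32)), (array([551.94117647, 207.20588235]), array([548, 205,   8,   5,  34], dtype=int32))]
```

Call:
play_rows --series '[[[0.0001,0.0002,-0.003],0,1],[[0.0002,0.0003,-0.006],0,1],[[0.0002,0.0004,-0.008],0,1],[[0.0002,0.0004,-0.008],0,1]]' --squeeze 5

```text
clock: 30.65
eef_pos: [579.3, -339.1, 188.1]
eef_rot: [-1.616, -0.315, 0.045]
wrist_force: [1.1, -0.3, -0.0]
finger_gap: 9.6
```

Call:
play_rows --series '[[[0,0.0001,-0.001],0,1],[[0,0.0001,-0.001],0,1]]'

```text
clock: 30.85
eef_pos: [579.4, -340.1, 188.1]
eef_rot: [-1.616, -0.315, 0.045]
wrist_force: [1.0, 0.2, 0.2]
finger_gap: 10.0
```

```bash
python3 st.py; python3 tabm.py 1
python3 - <<'E'
from h import *
def red(nm,im):
    hsv=cv2.cvtColor(im,cv2.COLOR_RGB2HSV);m=cv2.inRange(hsv,(0,110,60),(8,255,255))|cv2.inRange(hsv,(170,110,60),(180,255,255))
    if nm=='top':m[:185]=0;m[222:]=0;m[:,:500]=0
    else:m[:235]=0;m[270:]=0;m[:,:475]=0
    n,l,st,c=cv2.connectedComponentsWithStats(m);print(nm,[(c[i],st[i]) for i in range(1,n) if st[i,4]>5])
for nm in('side','top'):
    red(nm,cv2.imread(f'pics/{nm}5.png')[:,:,::-1].copy()); red(nm,manip.camera(nm))
E
```

```text
30.85 [-0.652  0.427  1.421  0.192  1.028 -2.338] [ 579.389 -340.112  188.087] [-1.616 -0.315  0.045] 10.04490315603369 [1.021 0.213 0.204] [ 0.256 -0.267  0.07 ]
[[ 0.95   0.311 -0.031]
 [ 0.043 -0.031  0.999]
 [ 0.31  -0.95  -0.043]] az of y -5.726424810050419 tilt 18.21022617461458
tab rows 260 307.5 346 cols 310 334 frame low row 193
shift [3.9  2.39] rot 16.57306944884804 carrier lean 1.6371567257665376 hook world [ 608.68 -338.08  213.86] [-0.01  0.01  0.    0.12  0.07]
side [(array([489.92592593, 255.25925926]), array([487, 250,   7,  11,  54], dtype=int32))]
side [(array([491.5, 258. ]), array([491, 256,   2,   5,   8], dtype=int32))]
top [(array([550.7, 197.5]), array([548, 197,   6,   2,  10], dtype=int32)), (array([552.06060606, 207.06060606]), array([548, 205,   9,   5,  33], dtype=int32))]
top [(array([550.33333333, 197.44444444]), array([548, 197,   6,   2,   9], dtype=int32)), (array([552.33333333, 207.03030303]), array([549, 205,   8,   5,  33], dtype=int32))]
```

The collar is unmoved (552.3 against 552.1 px in the top view). I'll creep the last few millimetres while watching the y force.

Call:
play_rows --series '[[[0,0.0001,-0.0015],0,1],[[0,0.0001,-0.0015],0,1]]'

```text
clock: 31.2
eef_pos: [579.5, -341.7, 188.1]
eef_rot: [-1.616, -0.315, 0.045]
wrist_force: [1.0, 1.7, 0.3]
finger_gap: 9.7
```

Call:
play_rows --series '[[[0,0.0001,-0.001],0,1],[[0,0.0001,-0.001],0,1]]'

```text
clock: 31.4
eef_pos: [579.6, -342.9, 188.1]
eef_rot: [-1.616, -0.315, 0.045]
wrist_force: [2.2, -0.2, 1.2]
finger_gap: 10.0
```

Call:
play_rows --series '[[[0,0.0001,-0.001],0,1],[[0,0.0001,-0.001],0,1]]'

```text
clock: 31.6
eef_pos: [579.6, -343.8, 188.0]
eef_rot: [-1.616, -0.315, 0.045]
wrist_force: [0.6, 2.4, 0.6]
finger_gap: 10.0
```

Call:
play_rows --series '[[[0,0.0001,-0.001],0,1],[[0,0.0001,-0.001],0,1]]'

```text
clock: 31.8
eef_pos: [579.7, -344.8, 187.9]
eef_rot: [-1.616, -0.315, 0.045]
wrist_force: [0.8, 1.8, 1.4]
finger_gap: 10.0
```

```bash
cat > fy.py <<'E'
from h import *
np.set_printoptions(precision=2,suppress=True)
F=[];G=[]
for i in range(5): s=manip.read_state();F.append(s['wrist_force']);G.append(s['moment']);im=manip.camera('top')
print(s['clock'],s['eef_pos'],'F',np.mean(F,0),'M',np.mean(G,0),s['finger_gap'])
hsv=cv2.cvtColor(im,cv2.COLOR_RGB2HSV);m=cv2.inRange(hsv,(0,110,60),(8,255,255))|cv2.inRange(hsv,(170,110,60),(180,255,255))
m[:203]=0;m[222:]=0;m[:,:530]=0; print('collar px',np.argwhere(m)[:,::-1].mean(0),m.sum()//255)
cv2.imwrite('pics/toplast.png',im[:,:,::-1])
E
python3 fy.py; python3 tabm.py 1
```

```text
32.0 [ 579.72 -344.78  187.96] F [0.59 2.42 1.57] M [ 0.52 -0.22  0.26] 10.43544295758094
collar px [552.9  206.97] 30
tab rows 261 310.5 346 cols 309 334 frame low row 194
shift [5.17 4.52] rot 16.76223434732408 carrier lean 1.4620314569250752 hook world [ 610.92 -342.77  212.04] [-0.02  0.01  0.    0.16  0.14]
```

Run:
```python
from h import *
for f in('top0','top5','top11','toplast'):
    im=cv2.imread(f'pics/{f}.png').astype(int); print(f,[ (im[205:210,u,2]-im[205:210,u,1]).mean().round() for u in range(538,562)])
```

```text
top0 [np.float64(-14.0), np.float64(-14.0), np.float64(-12.0), np.float64(-13.0), np.float64(-12.0), np.float64(-11.0), np.float64(-8.0), np.float64(-7.0), np.float64(-1.0), np.float64(11.0), np.float64(23.0), np.float64(44.0), np.float64(65.0), np.float64(74.0), np.float64(76.0), np.float64(76.0), np.float64(75.0), np.float64(62.0), np.float64(25.0), np.float64(-14.0), np.float64(-17.0), np.float64(-9.0), np.float64(-8.0), np.float64(-9.0)]
top5 [np.float64(-13.0), np.float64(-14.0), np.float64(-13.0), np.float64(-13.0), np.float64(-12.0), np.float64(-10.0), np.float64(-9.0), np.float64(-8.0), np.float64(0.0), np.float64(11.0), np.float64(26.0), np.float64(44.0), np.float64(69.0), np.float64(75.0), np.float64(76.0), np.float64(75.0), np.float64(77.0), np.float64(64.0), np.float64(26.0), np.float64(-12.0), np.float64(-20.0), np.float64(-11.0), np.float64(-4.0), np.float64(-10.0)]
top11 [np.float64(-12.0), np.float64(-13.0), np.float64(-13.0), np.float64(-11.0), np.float64(-11.0), np.float64(-10.0), np.float64(-9.0), np.float64(-6.0), np.float64(-0.0), np.float64(14.0), np.float64(27.0), np.float64(48.0), np.float64(68.0), np.float64(78.0), np.float64(79.0), np.float64(83.0), np.float64(84.0), np.float64(67.0), np.float64(28.0), np.float64(-12.0), np.float64(-17.0), np.float64(-8.0), np.float64(-6.0), np.float64(-7.0)]
toplast [np.float64(-14.0), np.float64(-13.0), np.float64(-13.0), np.float64(-12.0), np.float64(-10.0), np.float64(-10.0), np.float64(-9.0), np.float64(-8.0), np.float64(-8.0), np.float64(-9.0), np.float64(-6.0), np.float64(17.0), np.float64(60.0), np.float64(79.0), np.float64(82.0), np.float64(79.0), np.float64(82.0), np.float64(64.0), np.float64(29.0), np.float64(-12.0), np.float64(-15.0), np.float64(-7.0), np.float64(-6.0), np.float64(-3.0)]
```

Call:
play_rows --series '[[[0,0,0],0,1],[[0,0,0],0,1]]'

```text
clock: 32.3
eef_pos: [579.7, -344.7, 188.0]
eef_rot: [-1.616, -0.315, 0.045]
wrist_force: [1.6, 3.3, 0.3]
finger_gap: 10.5
```

The collar's right edge is in exactly the same place in the picture, and the hook now covers its left edge. One half-millimetre test step will show whether they are touching.

Call:
play_rows --series '[[[0,0,-0.0007],0,1],[[0,0,-0.0007],0,1]]'

```text
clock: 32.5
eef_pos: [579.7, -345.5, 188.0]
eef_rot: [-1.616, -0.315, 0.045]
wrist_force: [0.9, 2.7, 1.3]
finger_gap: 10.4
```

```bash
python3 fy.py
python3 - <<'E'
from h import *
im=cv2.imread('pics/toplast.png').astype(int); print([ int((im[205:210,u,2]-im[205:210,u,1]).mean()) for u in range(544,562)])
E
```

```text
32.7 [ 579.75 -345.48  188.  ] F [0.73 2.78 1.49] M [ 0.56 -0.25  0.26] 10.947762228098961
collar px [552.86 207.  ] 28
[-9, -10, -6, -8, -7, 4, 51, 82, 80, 83, 80, 67, 29, -12, -16, -6, -6, -6]
```

The step moved the tool 0.7 mm, but the hook hardly followed: force is up to 2.8 N, the tab is starting to pry the pads, and the collar is unmoved. So it is in contact. I'll release gently and look.

Call:
play_rows --series '[[[0,0,0.0003],0,0.9],[[0,0,0.0003],0,0.86],[[0,0,0.0003],0,0.82],[[0,0,0.0003],0,0.78],[[0,0,0.0003],0,0.74],[[0,0,0.0003],0,0.74],[[0,0,0.0003],0,0.74],[[0,0,0.0003],0,0.74],[[0,0,0.0003],0,0.74],[[0,0,0.0003],0,0.74],[[0,0,0.0003],0,0.74],[[0,0,0.0003],0,0.74]]' --squeeze 3

```text
clock: 33.95
eef_pos: [579.7, -345.2, 188.0]
eef_rot: [-1.616, -0.315, 0.045]
wrist_force: [-0.0, 0.6, 0.9]
finger_gap: 24.6
```

```bash
python3 fy.py; python3 tabm.py 3;  python3 - <<'E'
from h import *
im=cv2.imread('pics/toplast.png').astype(int); print([ int((im[205:210,u,2]-im[205:210,u,1]).mean()) for u in range(544,562)])
E
```

```text
34.15 [ 579.75 -345.16  188.  ] F [-0.23  0.08  0.04] M [ 0.08  0.02 -0.02] 24.28351032584347
collar px [552.87 207.1 ] 30
tab rows 261 306.5 346 cols 308 335 frame low row 198
tab rows 261 306.5 346 cols 308 335 frame low row 198
tab rows 261 306.5 346 cols 308 335 frame low row 199
shift [3.27 1.4 ] rot 13.58900381968959 carrier lean 4.633477612980137 hook world [ 607.62 -343.09  216.11] [-0.01  0.01  0.    0.1   0.04]
[-9, -8, -8, -9, -7, 10, 55, 81, 83, 78, 80, 66, 28, -11, -16, -8, -7, -5]
```

Released: forces are zero and the tab is steady. Backing straight out along the fingers, then a close look.

Call:
play_rows --series '[[[0,-0.01,0],0,0.74],[[0,-0.025,0],0,0.74],[[0,-0.04,0],0,0.74],[[0,-0.06,0],0,0.74],[[0,-0.08,0],0,0.74],[[-0.02,-0.1,0],0,0.74],[[-0.04,-0.1,0],0,0.74],[[-0.06,-0.1,0],0,0.74],[[-0.06,-0.1,0],0,0.74]]'

```text
clock: 35.25
eef_pos: [490.0, -344.9, 265.5]
eef_rot: [-1.617, -0.315, 0.044]
wrist_force: [-0.5, -0.8, 0.2]
finger_gap: 24.5
```

```bash
python3 st.py
python3 - <<'E'
from h import *
W=P('wrist');im=manip.camera('wrist');cv2.imwrite('pics/wrist12.png',im[:,:,::-1]);np.savez('w12.npz',K=W[0],R=W[1],t=W[2])
t=manip.camera('top');s=manip.camera('side');cv2.imwrite('pics/top12.png',t[:,:,::-1]);cv2.imwrite('pics/side12.png',s[:,:,::-1])
print('collar pred',proj(W,(606.9,-357,215),True),'hook',proj(W,(606,-343,215),True),'rail mid',proj(W,(598,-241,215),True))
for nm,q in(('top',t),('side',s)): print(nm,proj(P(nm),(606,-344,160)))
c=proj(W,(606,-350,205),True).astype(int);x0=min(max(c[0]-75,0),490);y0=min(max(c[1]-75,0),330)
A=cv2.resize(im[y0:y0+150,x0:x0+150,::-1],(400,400),interpolation=cv2.INTER_CUBIC)
c=proj(P('side'),(606,-344,160)).astype(int);B=cv2.resize(s[c[1]-60:c[1]+60,c[0]-60:c[0]+60,::-1],(400,400),interpolation=cv2.INTER_CUBIC)
cv2.imwrite('pics/c12.png',np.hstack([A,B]));print(x0,y0)
E
```

```text
35.25 [-0.761  0.215  1.519  0.21   1.161 -2.429] [ 490.    -344.865  265.542] [-1.617 -0.315  0.044] 24.51020084618072 [-0.524 -0.805  0.232] [ 0.106  0.018 -0.   ]
[[ 0.95   0.312 -0.03 ]
 [ 0.042 -0.032  0.999]
 [ 0.31  -0.95  -0.044]] az of y -5.917660425612994 tilt 18.254850667810633
collar pred [304.15176074 356.89015961] hook [320.95918647 357.15408604] rail mid [442.12790169 353.42257586]
top [535.17274875 209.13370232]
side [480.72231515 273.69734353]
238 272
```

View pics/c12.png

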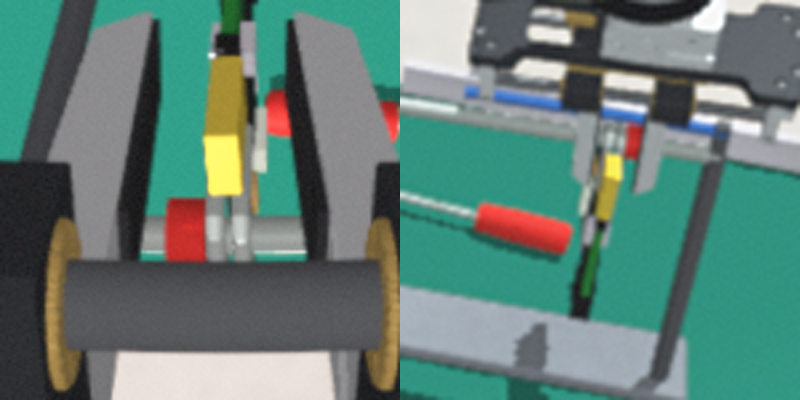

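Two crops in this last view. In the wrist crop the hook's bar lies right against the red collar at crop column 207, with no visible gap. In the side crop the carrier hangs straight under the blue strip. I'll retreat further and run a numeric rest and gap check before handing in.

Call:
play_rows --series '[[[-0.05,-0.04,0],0,0.74],[[-0.05,-0.09,0],0,0.74],[[-0.05,-0.12,0],0,0.74],[[-0.05,-0.12,0],0,0.74],[[-0.05,-0.12,0],0,0.74],[[-0.05,-0.12,0],0,0.74],[[-0.05,-0.12,0],0,0.74]]'

```text
clock: 36.1
eef_pos: [407.5, -342.8, 362.6]
eef_rot: [-1.615, -0.315, 0.046]
wrist_force: [0.0, 0.0, 0.0]
finger_gap: 24.5
```

```bash
python3 st.py
python3 - <<'E'
from h import *
im=cv2.imread('pics/wrist12.png').astype(int)
for v in(352,358,363): print(v,[(u,int(im[v,u,2]),int(im[v,u,1])) for u in range(308,336,2)])
def red(t):
    t=t.astype(int);return [int((t[205:210,u,2]-t[205:210,u,1]).mean()) for u in range(544,562)]
a=manip.camera('top')[:,:,::-1]; sa=manip.camera('side')
for i in range(8): b=manip.camera('top')[:,:,::-1]
sb=manip.camera('side'); cv2.imwrite('pics/top13.png',b)
print(red(cv2.imread('pics/top0.png')),red(b))
print('motion: top',np.abs(a.astype(int)-b)[170:260,480:600].max(),'side',np.abs(sa.astype(int)-sb)[220:340,430:530].max())
o=cv2.imread('pics/top0.png'); d=np.abs(cv2.GaussianBlur(o,(5,5),0).astype(int)-cv2.GaussianBlur(b,(5,5),0)).max(2)>25
n,l,st,c=cv2.connectedComponentsWithStats(d.astype(np.uint8)); print('changes vs start',[(c[i].round(),st[i].tolist()) for i in range(1,n) if st[i,4]>25])
for q,nm in((o,'start'),(b,'end')):
    m=cv2.inRange(cv2.cvtColor(q,cv2.COLOR_BGR2HSV),(20,130,120),(35,255,255))[215:260,190:320];n,l,st,c=cv2.connectedComponentsWithStats(m);print(nm,[(c[i]+[190,215]).round(1) for i in range(1,n) if st[i,4]>4])
E
```

```text
36.1 [-0.881  0.036  1.5    0.227  1.382 -2.508] [ 407.537 -342.811  362.592] [-1.615 -0.315  0.046] 24.47858457380564 [0.048 0.018 0.009] [ 0.084 -0.002  0.04 ]
[[ 0.95   0.311 -0.032]
 [ 0.043 -0.03   0.999]
 [ 0.309 -0.95  -0.042]] az of y -5.541030568773805 tilt 18.19754865946841
352 [(308, 175, 45), (310, 172, 42), (312, 174, 42), (314, 154, 63), (316, 148, 151), (318, 153, 159), (320, 139, 144), (322, 80, 136), (324, 87, 97), (326, 152, 156), (328, 159, 163), (330, 137, 139), (332, 98, 108), (334, 95, 142)]
358 [(308, 204, 50), (310, 202, 49), (312, 203, 49), (314, 163, 72), (316, 189, 193), (318, 202, 207), (320, 168, 173), (322, 134, 138), (324, 150, 153), (326, 190, 195), (328, 201, 207), (330, 168, 174), (332, 141, 144), (334, 146, 150)]
363 [(308, 201, 47), (310, 203, 49), (312, 201, 47), (314, 160, 61), (316, 142, 144), (318, 155, 158), (320, 147, 152), (322, 136, 139), (324, 152, 155), (326, 151, 155), (328, 193, 198), (330, 154, 160), (332, 145, 150), (334, 153, 158)]
[-8, -7, 0, 11, 23, 43, 64, 74, 75, 76, 75, 62, 25, -14, -16, -9, -8, -9] [-8, -8, -7, -10, -7, 8, 52, 76, 76, 75, 76, 65, 25, -13, -17, -11, -7, -6]
motion: top 32 side 74
changes vs start [(array([268., 193.]), [261, 170, 15, 41, 439]), (array([529., 191.]), [519, 178, 22, 25, 394]), (array([535., 220.]), [518, 207, 34, 26, 641]), (array([501., 229.]), [493, 211, 16, 36, 337]), (array([263., 234.]), [257, 228, 14, 14, 150]), (array([261., 256.]), [256, 243, 12, 29, 177]), (array([499., 261.]), [496, 256, 9, 13, 92]), (array([517., 418.]), [315, 307, 325, 173, 25841]), (array([279., 463.]), [253, 434, 45, 46, 1231])]
start [array([224.9, 230.3]), array([259.7, 234. ]), array([294.8, 238.2])]
end [array([225. , 230.4]), array([294.9, 238.2])]
```

The gap and collar checks are good, and both blue tabs are unmoved. The frame difference suggests some residual swing, so I'll wait and recheck before handing in.

Call:
play_rows --series '[[[0,0,0],0,0.74],[[0,0,0],0,0.74],[[0,0,0],0,0.74],[[0,0,0],0,0.74],[[0,0,0],0,0.74],[[0,0,0],0,0.74],[[0,0,0],0,0.74],[[0,0,0],0,0.74],[[0,0,0],0,0.74],[[0,0,0],0,0.74],[[0,0,0],0,0.74],[[0,0,0],0,0.74],[[0,0,0],0,0.74],[[0,0,0],0,0.74],[[0,0,0],0,0.74],[[0,0,0],0,0.74],[[0,0,0],0,0.74],[[0,0,0],0,0.74],[[0,0,0],0,0.74],[[0,0,0],0,0.74]]'

```text
clock: 38.65
eef_pos: [407.1, -343.1, 364.0]
eef_rot: [-1.617, -0.316, 0.046]
wrist_force: [0.0, -0.2, -0.6]
finger_gap: 24.5
```

```bash
cat > rest.py <<'E'
from h import *
S=[];T=[]
for i in range(8): S.append(manip.camera('side').astype(int));T.append(manip.camera('top').astype(int))
g=lambda a:cv2.GaussianBlur(a.astype(np.float32),(5,5),0)
for nm,A,roi,ref in(('side',S,(slice(220,340),slice(430,530)),(slice(20,140),slice(430,530))),('top',T,(slice(170,260),slice(480,600)),(slice(100,190),slice(200,320)))):
    print(nm,'carrier region',[round(float(np.abs(g(a)-g(A[0]))[roi].max()),1) for a in A[1:]],'static',[round(float(np.abs(g(a)-g(A[0]))[ref].max()),1) for a in A[1:]])
# carrier board columns in side view: green/dark centroid as swing measure
print([np.round(np.argwhere(cv2.inRange(cv2.cvtColor(a.astype(np.uint8),cv2.COLOR_RGB2HSV),(20,130,100),(35,255,255))[230:320,430:530]>0).mean(0),2).tolist() for a in S])
print(manip.read_state()['clock'])
E
python3 rest.py
```

```text
side carrier region [1.5, 2.1, 1.7, 1.9, 1.9, 1.9, 1.7] static [4.2, 1.2, 1.8, 1.5, 1.4, 1.3, 4.0]
top carrier region [7.0, 7.4, 6.1, 7.1, 6.6, 5.8, 7.3] static [8.1, 8.9, 8.7, 8.1, 7.3, 8.0, 7.9]
[[38.84, 52.05], [38.84, 52.05], [38.84, 52.05], [38.84, 52.05], [38.84, 52.05], [38.84, 52.05], [38.84, 52.05], [38.73, 52.05]]
39.45
```

The carrier is at rest: over 0.8 s nothing changed beyond camera noise. Handing in.

```bash
python3 -c "
from cell import manip
print(manip.sign_off())"
```

```text
the job is handed in; nothing more can be done
None
```

The green carrier is unclipped, hooked on the hanging rail under the blue strip, and hanging at rest against the red collar. I handed the job in at about 39.5 s.

**How it went**
- **Tilting the tool:** the moves only allow shifts and a twist, so I tilted the tool to the carrier's lean by pushing the arm against its reach limits.
- **Unclipping:** I gripped the yellow tab and drew the carrier 46 mm straight out along its lean.
- **Hanging:** I took most of the tilt off again, hooked the carrier over the bare end and let it settle upright. Then I regripped it lightly, slid it under the strip until it met the collar, and let go.

**Last checks**
- **Contact:** the close view shows no gap between hook and collar. The last reading while pushing was about 2.8 N along the rail, well under the 8 N at which the collar slips.
- **Collar and blue boards:** the collar's edge and both blue tabs are in the same place in the top view as at the start.
- **At rest:** over 0.8 s the carrier showed no movement above camera noise.

**What went wrong or disagreed**
- **Joint 6 limit:** on the first approach joint 6 ran onto its range end, reading -2.554 against the stated ±2.55. I backed off and came in with less tilt.
- **Slip in the grip:** around then the carrier slid about 20 mm and turned 4° in the fingers, most likely from a light touch on the rail. I measured this and corrected for it before hooking on.
- **Lean:** one rough fit from the wrist camera after release gave a 4.6° lean, though the side view shows it hanging straight. I trust that fit only to a few degrees.

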